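Hang the sample pail on the weighing stand

TASK

With the little steel pail still standing on the bench, raise its folded-down wire bail upright. Then carry the pail over to the weighing stand and hang it there by the bail, the wire lying in the hooks of both prongs with the yellow grip between them, so that the pail hangs free and level; let go of it and leave it at rest. Do not tip the pail over, and leave the jar, the beaker and the petri dish near the work alone.

Things in the scene. Friction and masses are not known exactly. Their poses are not given: they have to be found in the camera images.
- pail: Loose open steel pail, about 0.45 kg, 80 high, 84 in diameter at the rim and 72 at the foot, wall 3. Origin: centre of its underside; z is up along its axis. Its bail turns on two pins on the pail's y axis, 68 above the underside. The folded bail sticks out to the pail's -x side, which is turned roughly to the robot. A tall covered instrument stands some 80 to 130 behind the pail.
- bail (a joint): Hinge of the wire bail: 0 = folded down, bail level and pointing to the pail's -x side; pi/2 = 1.571 = upright above the pail; range -0.25 to 3.3. It grows as the bail is raised. Light friction (about 0.018 N m) holds the bail wherever it is left.
- bail_grip (a point): Centre of the yellow grip on the bail's crossbar, 90 from the hinge line: a sleeve 12 in diameter, 32 long, axis (y) along the crossbar, parallel to the pail's y; it turns easily on the wire. Beside it bare wire 6 thick runs straight to 43 from the centre, then bends to side wires at 50. Folded, it is about 40 clear of the pail. Bail upright, it is 78 above the pail's rim, 158 above its foot.
- stand: White weighing stand, fixed. Origin: on the bench, straight below the hooks; -x is its open front, turned to the robot's left; z up. Foot plate 16 high, 45 before to 115 behind the origin, 110 wide. A housing 110 wide begins 62 behind the hooks (+x), 190 to 360 above the bench, so a gripper holding the bail must lean away from it, to the open front, some 25 to 45 degrees.
- prong_left: Left (+y of the stand) steel prong, 28 from the stand's middle plane, a round bar 8 thick coming out of the housing to the front. Its hook is a saddle: flat for 9 before and behind the origin, rising 14 at the back and 17 at the front to a red ball tip (10 in diameter) 26 before the origin. Origin: bar centre in the middle of the saddle, 215 above the bench.
- prong_right: Right (-y of the stand) prong, the mirror image, 28 from the middle plane. The clear gap between the two prongs is 48.
- saddle (a point): Point midway between the two hooks, 222 above the bench, where the axis of the bail's crossbar and the centre of the yellow grip come to lie when the pail hangs there; axes as the stand's.
- sample_jar: Loose bystander: white jar with yellow lid, 60 in diameter, 62 high; origin at the centre of its underside.
- beaker: Loose bystander: clear beaker, 54 in diameter, 70 high; origin at the centre of its underside.
- petri_2: Loose bystander: petri dish with cream filling, 90 in diameter, 16 high; origin at the centre of its underside.
- centrifuge: Big teal centrifuge with its lid open, fixed, standing between the pail and the stand: about 500 deep (x), 430 wide (y), its front edge 245 above the bench; the open lid at the back is taller. Origin: centre of its underside; its front face is 245 before that (towards -x, the robot). Carry the pail over or before its front edge.

How it is judged (in metres and radians):
On the way, in this order (a step that is already met when the one before it is completed fails the run):
1. the bail is upright (within 0.25 rad) while the pail still stands upright on the bench (value of joint bail between 1.32 and 1.82 rad and height (world z) of pail below 0.006 m and angle between pail's own z axis and vertical below 0.12 rad), for 0.2 s.
2. the pail is lifted clear of the bench (height (world z) of pail above 0.03 m), for 0.2 s.
At the end, for the whole second after the job is handed in: Bail resting on both prongs (over 0.3 N each), grip centre within 15 mm of the saddle point to front, back and sides and 8 mm in height; pail underside over 40 mm above the bench, tilted under 0.25 rad, slower than 0.04 m/s; pail let go (x of bail_grip in the frame of saddle between -0.015 and 0.015 m and y of bail_grip in the frame of saddle between -0.015 and 0.015 m and z of bail_grip in the frame of saddle between -0.008 and 0.008 m and contact force between pail and prong_left above 0.3 N and contact force between pail and prong_right above 0.3 N and height (world z) of pail above 0.04 m and angle between pail's own z axis and vertical below 0.25 rad and linear speed of pail below 0.04 m/s); the robot touches nothing.
It fails at once if the pail is tipped more than 0.6 rad (angle between pail's own z axis and vertical above 0.6 rad).
It fails at once if the jar is moved more than 25 mm (distance of sample_jar from where it was at the start of the episode above 0.025 m).
It fails at once if the beaker is moved more than 25 mm (distance of beaker from where it was at the start of the episode above 0.025 m).
It fails at once if the petri dish is moved more than 25 mm (distance of petri_2 from where it was at the start of the episode above 0.025 m).
It also fails if it takes over 72 s, if anything falls off the work surface, if the arm or the gripper's body presses on something with over 40 N, if the wrist force passes 120 N, or if a joint passes its speed limit or range.

ROBOT

A 7-joint arm with a two-finger parallel gripper is mounted at the origin on a cart in front of the work surface, level with it; the furniture and walls round the work are solid. World frame = base frame: x ahead of the robot, y to its left, z up, the work surface at z = 0. Lengths are in mm, angles in rad, forces in N, time in s.
With the tool pointing down it reaches from about 400 to 850 mm from the base axis. Payload 6.9 kg.
Tool frame: the origin (TCP) lies on the centre line of the jaws, within the pads' length; the fingertips stand 11 mm ahead of it and the grasp point (between the pads) lies 8 mm behind it; y points along the fingers, x is the direction in which the jaws open and shut, and the axes are right-handed (so a half turn about y gives the same grasp; the last joint's range is limited). The gripper opens to 85 mm and grips with 20 to 120 N. Pads are 22 mm wide; open, the fingers measure 114 mm over their backs; the gripper's body (76 mm by 85 mm) begins 54 mm behind the grasp point. The pads swing forward as they close: fully open they stand 13 mm farther back than shut.
Start: joints at [1.218, 0.507, -0.238, 1.5, 0.126, 1.149, -0.155], TCP at [276.205, -560.645, 242.275] pointing down, gripper open.
Joint ranges: [-3.08, 3.08], [-0.24, 2.05], [-1.43, 1.35], [0, 2.5], [-1.52, 4.66], [0.17, 1.96], [-2.89, 2.89]. Speed limits (rad/s): [2.39, 2.39, 3.14, 3.14, 3.14, 3.14, 3.14].

INTERFACE

Orientations are given as a unit quaternion [x, y, z, w].
In Python, from bench import env gives the robot as it stands.
- The arm moves only by the tool jog_arm, never from a script. Its argument "steps" is one flat list of numbers, 7 for each row, row after row: the shift along the world's x, y, z in cm, then the turn, a rotation vector about the world's x, y, z in degrees, then the opening, from 0 (shut) to 1 (fully open). In form: [dx, dy, dz, rx, ry, rz, fingers, dx, dy, dz, rx, ry, rz, fingers, ...]. A call has 1 to 10 rows; each row shifts and turns the pose as measured when the row begins; what a row does not reach is not made up. A row lasts 1/10 s, in which the tool goes at most 50 mm and 8.59 degrees, less where a joint would pass 70% of its speed; a pose out of reach is approached as far as the arm can. A call with a gripper value outside its range is refused whole. The fingers move at their own pace and stop on an object; "force" is the grip in N (left out, the last holds). Time passes only in rows, so rows that do not move let the fingers close. It gives the time, the measured TCP pose, the force and the opening at its end, in the units of the state.
- env.read_state(): the state, without advancing time (a new reading comes with each control period).
- env.camera(name): name is "side" or "top"; returns (picture, depth): 400x640x3 uint8, red, green, blue; 400x640 float32, mm along the optical axis (not along the pixel's ray), 0 where there is no reading.
- env.camera_info(name): a dict with "K" (3x3 intrinsics, pixels), "k1" (the pictures are not rectified: a ray, as slopes to the right and down, at radius r is drawn at 1 + k1 r^2 times it, then the intrinsics apply), "origin" and "rotation" of the camera in the world. Camera axes: x right, y down, z forward; pixel columns grow to the right and rows downward; lengths in mm; the calibration is good to about 2 mm. A picture is of the moment at which its call begins. camera_info takes no time and is no camera call.
- env.job_done(): hands the job in, once; it reports no verdict.
The state is a dict: "clock": time; "joint_positions": joint angles; "joint_velocities": joint speeds; "effort": joint torques, N m; "tcp_pos": TCP position; "tcp_rot": TCP orientation; "wrist_force": force on the tool from outside, world axes, zero at the start; "torque": the same for the moment, N m; "finger_gap": opening from 0.0 (shut) to 1.0 (fully open).
Only numpy, scipy, OpenCV 4.12 (cv2) and the standard library are available. Lean on these libraries where they do the work, as an engineer would, in place of code of your own. Each camera call takes 0.05 s, during which the arm holds its last target.

## Working session

There is one attempt and no reset: what is moved stays moved. The work goes in short steps, Python scripts to look and compute and a tool call to move; the robot and the scene stay as the last step left them, time stands still between calls to the robot, and variables do not carry over. Pictures are saved under pics/ and viewed, and the job is handed in when it is done.

Besides the shell and the picture viewer there is one more tool, called by a JSON object that holds its "method" and its "body", one argument or row to a line. jog_arm: Moves the arm, as the interface text tells. Its arguments: {"type":"object","properties":{"steps":{"type":"array"},"force":{"type":"number"}},"required":["steps"]}

```bash
ls; mkdir -p pics
python3 - <<'E'
from bench import env
import cv2, numpy as np
s=env.read_state()
for k,v in s.items(): print(k,v)
for n in ("side","top"):
    p,d=env.camera(n); cv2.imwrite(f"pics/{n}0.png",p[:,:,::-1]); np.savez(f"{n}0.npz",p=p,d=d)
    print(n,env.camera_info(n))
E
```

```text
pics
clock 0.0
joint_positions [ 1.2185093   0.50835799 -0.23748519  1.50117143  0.12569254  1.14887681
 -0.15478185]
joint_velocities [-1.08214667e-03  9.37421569e-05 -1.35285717e-03 -5.68921521e-04
 -4.91760508e-05  6.35452118e-04  1.28076422e-04]
effort [-9.10773997e-04 -6.20601153e+01 -2.18650885e+00 -2.49650860e+01
  1.27116346e-02  1.21932602e-02 -1.10913588e-04]
tcp_pos [ 275.92217954 -560.24368083  241.40243613]
tcp_rot [-0.60008141  0.37406482 -0.37295156  0.60073701]
wrist_force [0.16419423 0.34655181 0.13329597]
torque [-0.02784005  0.02665169 -0.04526309]
finger_gap 1.0002938970421233
side {'K': array([[391.7783717 ,   0.        , 315.2259115 ],
       [  0.        , 391.7783717 , 198.27298267],
       [  0.        ,   0.        ,   1.        ]]), 'k1': -0.028825932228106855, 'origin': array([-102.40749809,  375.58630543, 1348.93308404]), 'rotation': array([-0.52592265,  0.80648034, -0.22796319,  0.145009  ])}
top {'K': array([[487.81871757,   0.        , 323.45746574],
       [  0.        , 487.81871757, 201.35749346],
       [  0.        ,   0.        ,   1.        ]]), 'k1': -0.05703123865767624, 'origin': array([-250.73962429,  251.93192131, 1828.01140154]), 'rotation': array([-0.61220369,  0.75698957, -0.17991905,  0.14072155])}
```

View pics/side0.png

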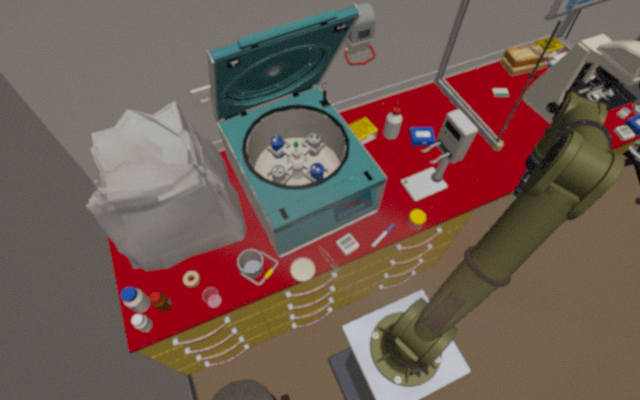

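View pics/top0.png

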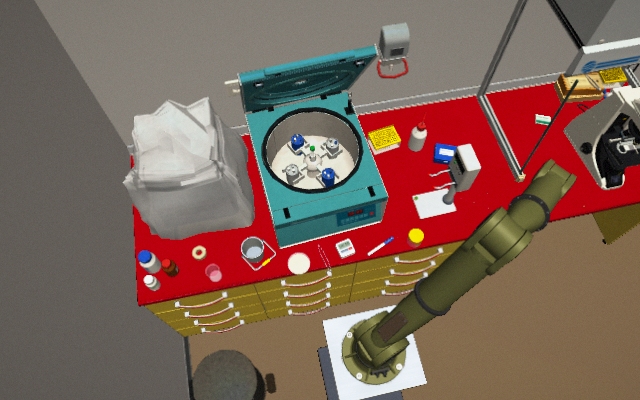

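The pail is left of the centrifuge: side ≈(250,263), top ≈(252,248), with the yellow grip at side (268,272) and top (266,261). The stand is at side ≈(440,160) and top ≈(450,180). I'll zoom in on both.

```bash
cat > h.py <<'E'
import numpy as np, cv2
from scipy.spatial.transform import Rotation as R
from bench import env
I={n:env.camera_info(n) for n in("side","top")}
def rays(n,uv):
    c=I[n];uv=np.atleast_2d(np.array(uv,float))
    p=cv2.undistortPoints(uv.reshape(-1,1,2),c["K"],np.array([c["k1"],0,0,0.])).reshape(-1,2)
    d=np.c_[p,np.ones(len(p))]
    return c["origin"],R.from_quat(c["rotation"]).apply(d)
def onz(n,uv,z):
    o,d=rays(n,uv); t=(z-o[2])/d[:,2]; return o+d*t[:,None]
def tri(us,ut):
    o1,d1=rays("side",us);o2,d2=rays("top",ut);d1=d1[0]/np.linalg.norm(d1[0]);d2=d2[0]/np.linalg.norm(d2[0])
    A=np.c_[d1,-d2];t=np.linalg.lstsq(A,o2-o1,rcond=None)[0]
    a=o1+d1*t[0];b=o2+d2*t[1];return (a+b)/2,np.linalg.norm(a-b)
def proj(n,P):
    c=I[n];r=R.from_quat(c["rotation"]).inv()
    P=np.atleast_2d(np.array(P,float))
    q=r.apply(P-c["origin"])
    return cv2.projectPoints(q.reshape(-1,1,3),np.zeros(3),np.zeros(3),c["K"],np.array([c["k1"],0,0,0.]))[0].reshape(-1,2)
def cloud(n,d,u0,u1,v0,v1):
    U,V=np.meshgrid(np.arange(u0,u1),np.arange(v0,v1))
    o,dd=rays(n,np.c_[U.ravel(),V.ravel()])
    P=o+dd*d[v0:v1,u0:u1].ravel()[:,None]
    return P.reshape(v1-v0,u1-u0,3)
def crop(p,u0,u1,v0,v1,s,f):
    cv2.imwrite(f,cv2.resize(p[v0:v1,u0:u1,::-1],None,fx=s,fy=s,interpolation=cv2.INTER_CUBIC))
E
python3 - <<'E'
from h import *
S=np.load("side0.npz");T=np.load("top0.npz")
def two(a,b,f):
    ims=[]
    for P,(u,v) in((S["p"],a),(T["p"],b)):
        ims.append(cv2.resize(P[v:v+60,u:u+80,::-1],(400,300),interpolation=cv2.INTER_CUBIC))
    cv2.imwrite(f,np.hstack(ims))
two((215,235),(225,230),"pics/z_pail.png")
two((400,105),(410,130),"pics/z_stand.png")
E
```

```text
(no output)
```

View pics/z_pail.png

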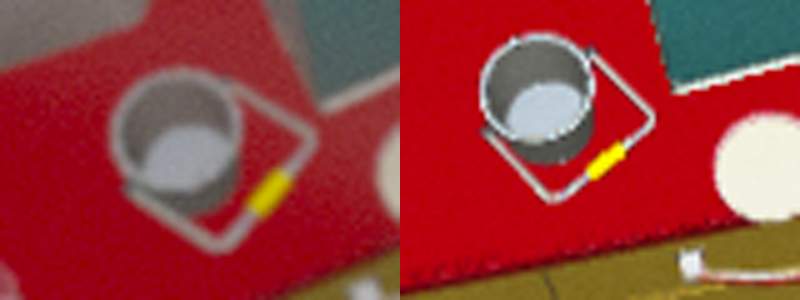

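View pics/z_stand.png

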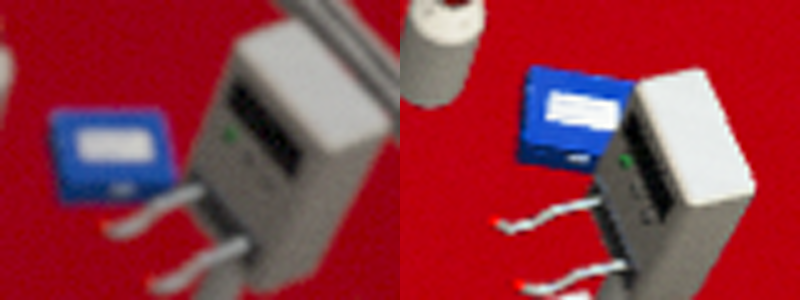

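The pail zoom shows the rim ellipse, the bail corners and the yellow grip, at side ≈(269,273.6) and top ≈(266,262). The stand zoom shows both red ball tips, at side ≈(421,150.4) and (430.6,161.6), and top ≈(429.4,174.4) and (434,187).

Run:
```python
from h import *
np.set_printoptions(precision=1,suppress=True)
S=np.load("side0.npz");T=np.load("top0.npz")
def yel(n,p,box):
    u0,u1,v0,v1=box
    c=p[v0:v1,u0:u1].astype(int); m=(c[...,0]>150)&(c[...,1]>130)&(c[...,2]<110)
    v,u=np.nonzero(m); w=np.c_[u+u0,v+v0]; q=w.mean(0); e=np.linalg.svd(w-q)[2][0]
    return q,len(u),e
ys=yel("side",S["p"],(255,285,255,290)); yt=yel("top",T["p"],(255,280,250,275))
print(ys,yt,"tri",tri(ys[0],yt[0]),"z68",onz("side",ys[0],70),onz("top",yt[0],70))
print("side depth",S["d"][273,269],T["d"][262,266])
# rim: depth cloud z>70
for n,Z,(a,b,c,e) in(("side",S,(230,290,240,295)),("top",T,(230,285,230,280))):
    P=cloud(n,Z["d"],a,b,c,e); m=(P[...,2]>72)&(P[...,2]<90); Q=P[m]
    print(n,"z range",P[...,2].min(),P[...,2].max(),len(Q), Q[:,:2].min(0),Q[:,:2].max(0))
    x=Q[:,:2];A=np.c_[2*x,np.ones(len(x))];s=np.linalg.lstsq(A,(x**2).sum(1),rcond=None)[0]
    print(" circle",s[:2],np.sqrt(s[2]+s[:2]@s[:2]))
for a,b in(((421,150.4),(429.4,174.4)),((430.6,161.6),(434,187))):
    print("ball",tri(a,b),onz("side",a,234),onz("top",b,234))
# stand housing top
for n,Z,(a,b,c,e) in(("side",S,(425,485,100,165)),("top",T,(440,490,140,200))):
    P=cloud(n,Z["d"],a,b,c,e); m=(P[...,2]>350)&(P[...,2]<370); Q=P[m][:,:2].astype(np.float32)
    print(n,len(Q),cv2.minAreaRect(Q), P[m][:,2].mean())
# jar, petri, beaker by depth
```

```text
(array([268.5, 273.1]), 38, array([-0.6,  0.8])) (array([265.8, 261.8]), 26, array([-0.7,  0.7])) tri (array([386.6, 322.5,  94.5]), np.float64(1.0720030274985937)) z68 [[396.7 321.6  70. ]] [[395.1 323.3  70. ]]
side depth 1306.78 1815.2155
side z range -114.30291980734205 1348.9330840395314 258 [369.5 211.5] [567.3 409.6]
 circle [457.9 321.6] 69.02807436454715
top z range -91.0095075010745 1828.0114015437198 193 [364.8 235.1] [504.5 412.1]
 circle [449.7 329.6] 64.62101874235752
ball (array([ 554.1, -344.8,  223.1]), np.float64(0.07066523323441161)) [[ 547.8 -337.9  234. ]] [[ 548.6 -340.8  234. ]]
ball (array([ 490.2, -339.7,  238.1]), np.float64(2.6433835719287915)) [[ 490.9 -342.4  234. ]] [[ 493.5 -341.1  234. ]]
side 434 ((526.582275390625, -454.5264892578125), (111.50662231445312, 60.3095703125), 1.3161089420318604) 359.3388186772771
top 434 ((527.005859375, -451.95098876953125), (115.07867431640625, 59.98588943481445), 1.1734813451766968) 359.9693642180093
```

Run:
```python
from h import *
np.set_printoptions(precision=1,suppress=True)
S=np.load("side0.npz");T=np.load("top0.npz")
c0={"side":(250,260.5),"top":(253,247.6)}
for n,Z,(a,b,c,e) in(("side",S,(225,275,240,285)),("top",T,(230,275,230,270))):
    g=onz(n,c0[n],80)[0]; print(n,"guess",g)
    P=cloud(n,Z["d"],a,b,c,e); r=np.hypot(P[...,0]-g[0],P[...,1]-g[1])
    m=(P[...,2]>75)&(P[...,2]<87)&(r<55); Q=P[m]
    x=Q[:,:2].copy()
    for _ in range(5):
        A=np.c_[2*x,np.ones(len(x))];s=np.linalg.lstsq(A,(x**2).sum(1),rcond=None)[0];rad=np.sqrt(s[2]+s[:2]@s[:2])
        k=abs(np.hypot(*(x-s[:2]).T)-rad)<5; x=x[k]
    print(" circle",s[:2],rad,len(x),Q[:,2].mean())
    # bail points at z~68
    m=(abs(P[...,2]-69)<6)&(r>52)
    print("bail pts",P[m][:40].round(0).tolist()[:30] )
# corner pixels -> z=68
f=lambda n,x,y,u,v,off:onz(n,(u+(x-off)/5-0.4,v+y/5-0.4),68)[0]
print("top corners",f("top",655,122,225,230,400),f("top",553,199,225,230,400),"pivots",f("top",590,48,225,230,400),f("top",486,132,225,230,400))
print("side corners",f("side",313,133,215,235,0),f("side",220,246,215,235,0),"piv",f("side",230,83,215,235,0),f("side",130,187,215,235,0))
print("grip",onz("side",(268.5,273.1),70),onz("top",(265.8,261.8),70))
print("petri",onz("top",(299,263.5),12),"beaker/other top",onz("top",(213,270),50),"jar",onz("top",(415,237),62))
```

```text
side guess [461.5 364.6  80. ]
 circle [460.8 365. ] 41.56546173429958 121 79.75530950076441
bail pts [[567.0, 405.0, 74.0], [567.0, 398.0, 69.0], [565.0, 395.0, 69.0], [563.0, 391.0, 72.0], [564.0, 388.0, 67.0], [561.0, 385.0, 69.0], [562.0, 382.0, 65.0], [561.0, 378.0, 64.0], [513.0, 269.0, 64.0], [569.0, 419.0, 74.0], [570.0, 416.0, 70.0], [568.0, 412.0, 72.0], [567.0, 409.0, 70.0], [568.0, 406.0, 66.0], [565.0, 403.0, 68.0], [566.0, 399.0, 64.0], [563.0, 396.0, 67.0], [566.0, 423.0, 75.0], [568.0, 420.0, 69.0], [567.0, 417.0, 69.0], [566.0, 414.0, 67.0], [562.0, 410.0, 72.0], [565.0, 407.0, 63.0], [560.0, 400.0, 67.0], [504.0, 269.0, 65.0], [566.0, 425.0, 69.0], [566.0, 421.0, 66.0], [563.0, 418.0, 69.0], [493.0, 269.0, 69.0], [486.0, 268.0, 65.0]]
top guess [457.9 361.7  80. ]
 circle [460.1 365.7] 41.685938337456086 89 79.97583367944695
bail pts [[518.0, 271.0, 69.0], [471.0, 310.0, 68.0], [461.0, 308.0, 71.0], [437.0, 412.0, 72.0], [433.0, 409.0, 69.0], [426.0, 406.0, 74.0], [413.0, 400.0, 74.0]]
top corners [419.  281.7  68. ] [374.1 367.5  68. ] pivots [489.5 320.8  68. ] [437.7 409.5  68. ]
side corners [426.3 278.4  68. ] [375.2 365.3  68. ] piv [485.2 318.6  68. ] [439.7 407.9  68. ]
grip [[396.7 321.5  70. ]] [[395.  323.4  70. ]]
petri [[382.4 199.8  12. ]] beaker/other top [[411.2 526.7  50. ]] jar [[ 377.1 -263.2   62. ]]
```

Run:
```python
from h import *
np.set_printoptions(precision=1,suppress=True)
S=np.load("side0.npz");T=np.load("top0.npz")
for n,Z,(a,b,c,e) in(("side",S,(235,285,245,295)),("top",T,(240,280,235,275))):
    P=cloud(n,Z["d"],a,b,c,e); q=Z["p"][c:e,a:b].astype(int)
    m=(q[...,0]>140)&(q[...,1]>120)&(q[...,2]<120)
    print(n,P[m][np.argsort(P[m][:,2])])
    # bright grey pixels (non red) outside pail
    r=np.hypot(P[...,0]-460,P[...,1]-365)
    g=(abs(q[...,0]-q[...,1])<35)&(q[...,0]>110)&(r>55)&(r<135)&(P[...,2]>20)
    print(" wire",P[g].round().astype(int).tolist())
```

```text
side [[439.  299.8  -4.5]
 [436.  312.5  -3.9]
 [412.  371.1  -3.6]
 [437.9 307.9  -3.5]
 [436.2 304.6  -2.8]
 [423.4 332.5  -2.7]
 [430.1 322.    0.2]
 [426.9 326.8   3. ]
 [430.  317.6   5.8]
 [425.7 403.7  69.1]
 [477.3 319.7  69.8]
 [400.6 389.5  77.5]
 [410.6 396.5  79.4]
 [391.7 384.4  84.8]
 [394.9 383.2  85. ]
 [426.6 288.4  88. ]
 [390.9 308.9  90.7]
 [388.9 331.2  91.2]
 [385.3 314.6  91.6]
 [397.1 306.5  92. ]
 [423.4 285.6  92.4]
 [384.  322.   93.2]
 [388.7 323.9  93.3]
 [391.9 322.7  93.5]
 [378.4 327.6  94.1]
 [394.9 303.5  94.1]
 [376.3 331.9  94.5]
 [379.  338.   94.6]
 [385.9 310.4  94.9]
 [389.4 327.   94.9]
 [384.  332.6  95.2]
 [385.1 317.8  95.5]
 [384.4 325.2  95.6]
 [372.2 375.6  95.9]
 [375.2 339.3  95.9]
 [382.3 329.5  96.1]
 [377.  335.   96.3]
 [378.7 330.8  96.8]
 [381.1 319.1  97.2]
 [389.4 312.4  97.9]
 [387.5 316.7  97.9]
 [392.7 311.1  98.1]
 [393.9 314.2  98.3]
 [378.5 323.5  99. ]
 [391.7 318.6  99.1]
 [390.3 315.5  99.1]
 [380.2 337.   99.8]
 [390.2 308.2 101. ]
 [378.4 334.  101. ]
 [383.6 328.5 101.1]
 [384.8 313.8 101.2]
 [387.5 319.9 101.3]
 [3
[... 2859 characters left out ...]
], [395, 313, 95], [395, 309, 94], [394, 305, 93], [414, 399, 81], [389, 317, 103], [389, 313, 99], [389, 309, 97], [410, 396, 80], [391, 325, 91], [385, 321, 105], [388, 318, 94], [384, 314, 103], [405, 393, 79], [384, 329, 102], [385, 325, 97], [383, 322, 100], [383, 318, 98], [399, 389, 83], [384, 333, 93], [380, 329, 102], [380, 326, 99], [380, 322, 98], [393, 386, 88], [379, 338, 97], [376, 333, 106], [379, 330, 95], [390, 383, 82], [375, 338, 98], [378, 335, 88], [383, 379, 90], [373, 346, 97], [372, 342, 99], [378, 376, 90], [368, 350, 102], [368, 346, 101], [374, 377, 91], [372, 373, 95], [369, 355, 91], [365, 351, 100], [370, 374, 90], [367, 370, 94], [364, 362, 99], [364, 359, 96]]
```

Run:
```python
from h import *
np.set_printoptions(precision=3,suppress=True)
S=np.load("side0.npz");T=np.load("top0.npz")
# centrifuge: top cloud, teal
for n,Z in(("side",S),("top",T)):
    P=cloud(n,Z["d"],0,640,0,400); q=Z["p"].astype(int)
    m=(q[...,1]>q[...,0]+30)&(P[...,2]>225)&(P[...,2]<265)&(P[...,0]<700)
    rect=cv2.minAreaRect(P[m][:,:2].astype(np.float32));print(n,m.sum(),rect,P[m].min(0),P[m].max(0)); print(cv2.boxPoints(rect).round())
# height map in corridor
P=cloud("top",T["d"],0,640,0,400).reshape(-1,3)
P=np.r_[P,cloud("side",S["d"],0,640,0,400).reshape(-1,3)]
for x0 in range(250,800,50):
    print(x0,[int(np.percentile(k,97)) if len(k:=P[(P[:,0]>=x0)&(P[:,0]<x0+50)&(P[:,1]>=y0)&(P[:,1]<y0+50)&(P[:,2]<1200)][:,2])>3 else None for y0 in range(550,-550,-50)])
s=env.read_state(); A=R.from_quat(s["tcp_rot"]).as_matrix(); print(A)
p=lambda c:None
for lean in(30,):
  yaw=29.5
  c,si=np.cos(np.radians(yaw)),np.sin(np.radians(yaw)); l=np.radians(lean)
  y=np.array([np.sin(l)*c,np.sin(l)*si,-np.cos(l)]); 
  for sg in(1,-1):
    z=sg*np.array([-si,c,0]); x=np.cross(y,z); B=np.c_[x,y,z]
    print(sg,B, R.from_matrix(B@A.T).as_rotvec(degrees=True))
  print("tcp",np.array([387,322.5,92.5])+8*y)
```

```text
side 3934 ((592.3657836914062, 60.6771240234375), (238.2794952392578, 420.3827819824219), 3.2883307933807373) [ 462.106 -154.88   225.837] [699.886 276.519 258.249]
[[ 461.  264.]
 [ 485. -156.]
 [ 723. -142.]
 [ 699.  277.]]
top 3835 ((589.4935302734375, 59.74378967285156), (244.00355529785156, 425.7587890625), 3.312246561050415) [ 457.696 -157.544  225.109] [699.161 279.177 259.922]
[[ 455.  265.]
 [ 480. -160.]
 [ 724. -146.]
 [ 699.  279.]]
250 [-765, -765, -764, -764, -765, -764, -765, -765, -765, -764, -769, -768, -768, -767, -771, -765, -771, None, None, None, 650, 665]
300 [-102, -95, -758, -760, -765, -761, -95, 16, 16, -99, 7, -762, -766, -765, -765, -94, -95, -103, -102, -94, -102, -765]
350 [4, 56, 4, 3, 83, 96, 4, 20, 19, 5, 5, 18, 15, 9, 11, 5, 59, 65, 4, 4, 4, 4]
400 [59, 72, 7, 76, 83, 83, 93, 21, 20, 8, 9, 22, 22, 8, 7, 17, 10, 66, 8, 8, 8, 9]
450 [23, 7, 7, 81, 79, 82, 244, 247, 245, 245, 245, 245, 244, 244, 244, 240, 7, 8, 232, 230, 362, 363]
500 [25, 7, 7, 7, 82, 8, 247, 250, 249, 249, 250, 248, 248, 248, 249, 245, 8, 8, 226, 228, 362, 365]
550 [306, 350, 388, 406, 312, 161, 247, 250, 257, 258, 257, 259, 257, 251, 250, 248, 8, 9, 228, 233, 362, 364]
600 [440, 421, 430, 451, 381, 179, 248, 258, 257, None, 173, 200, 256, 258, 250, 244, 8, 11, 9, 8, 10, 7]
650 [451, 441, 434, 447, 398, 259, 250, 258, 202, 190, 174, 203, 171, 259, 255, None, 14, 7, 8, 9, 7, 9]
700 [455, 457, 439, 448, 383, 193, 709, 724, 726, 726, 724, 724, 723, 717, 259, None, 9, 7, 9, 9, 8, 41]
750 [467, 464, 455, 455, 391, 222, 705, 706, 670, 724, 725, 725, 724, 722, 709, None, 10, 7, 9, 109, 120, 39]
[[ 0.442 -0.001  0.897]
 [-0.897  0.001  0.442]
 [-0.002 -1.    -0.   ]]
1 [[ 0.754  0.435 -0.492]
 [ 0.426  0.246  0.87 ]
 [ 0.5   -0.866  0.   ]] [ -9.902 -32.124  90.907]
-1 [[-0.754  0.435  0.492]
 [-0.426  0.246 -0.87 ]
 [-0.5   -0.866 -0.   ]] [ 31.442  -9.694 -84.594]
tcp [390.481 324.47   85.572]
```

The bail already stands a little up: the grip is at ≈(387,322,92), about 0.28 rad, and the pail centre is at (460,365) with yaw ≈29.5°. The centrifuge front top edge runs from (458,265) to (482,-158). I'll move over at z≈450 with a short radius.

{"method": "jog_arm", "body": {
  "steps": [0,0,5,0,0,0,0.4,0,0,5,0,0,0,0.4,0,0,5,0,0,0,0.4,0,0,5,0,0,0,0.4,1.6,4.7,0,0,0,0,0.4,1.6,4.7,0,0,0,0,0.4,1.6,4.7,0,0,0,0,0.4,1.6,4.7,0,0,0,0,0.4,1.6,4.7,0,0,0,0,0.4,1.6,4.7,0,0,0,0,0.4],
  "force": 40
}}

```text
clock: 1.1
tcp_pos: [367.8, -277.4, 444.1]
tcp_rot: [-0.597, 0.379, -0.376, 0.599]
wrist_force: [1.1, 0.7, -0.8]
finger_gap: 0.397
```

{"method": "jog_arm", "body": {
  "steps": [1.0,4.8,0,-0.8,-2.7,7.6,0.4,1.0,4.8,0,-0.8,-2.7,7.6,0.4,1.0,4.8,0,-0.8,-2.7,7.6,0.4,1.0,4.8,0,-0.8,-2.7,7.6,0.4,1.0,4.8,0,-0.8,-2.7,7.6,0.4,0,4.9,0,-0.8,-2.7,7.6,0.4,0,4.9,0,-0.8,-2.7,7.6,0.4,0,4.9,0,-0.8,-2.7,7.6,0.4,-1,4.8,0,-0.8,-2.7,7.6,0.4,-1,4.8,0,-0.8,-2.7,7.6,0.4]
}}

```text
clock: 2.1
tcp_pos: [395.2, 215.3, 441.6]
tcp_rot: [-0.638, -0.254, -0.058, 0.725]
wrist_force: [0.5, -0.4, -0.4]
finger_gap: 0.394
```

```bash
cat >> h.py <<'E'
np.set_printoptions(precision=3,suppress=True)
def to(pos,yaw,lean,sg=1):
    """report delta from now to TCP pos & orientation (tool y azim yaw, lean)"""
    s=env.read_state();A=R.from_quat(s["tcp_rot"]).as_matrix()
    c,si=np.cos(np.radians(yaw)),np.sin(np.radians(yaw)); l=np.radians(lean)
    y=np.array([np.sin(l)*c,np.sin(l)*si,-np.cos(l)]);z=sg*np.array([-si,c,0]);B=np.c_[np.cross(y,z),y,z]
    print("q",s["joint_positions"],"gap",s["finger_gap"],"F",s["wrist_force"],"t",s["clock"])
    print("tcp",s["tcp_pos"],"grasp pt",s["tcp_pos"]-8*A[:,1],"tooly",A[:,1],"toolz",A[:,2])
    print("dpos cm",(np.array(pos)-s["tcp_pos"])/10,"rotvec deg",R.from_matrix(B@A.T).as_rotvec(degrees=True))
    return y
E
python3 - <<'E'
from h import *
to([330,290,215],29.5,30)
E
```

```text
q [ 0.413 -0.202 -0.795  1.871 -0.181  0.954 -0.05 ] gap 0.39415673526983835 F [ 0.539 -0.413 -0.435] t 2.1
tcp [395.24  215.27  441.632] grasp pt [391.973 213.84  448.793] tooly [ 0.408  0.179 -0.895] toolz [-0.294  0.954  0.057]
dpos cm [ -6.524   7.473 -22.663] rotvec deg [-1.519 -4.697 12.29 ]
```

{"method": "jog_arm", "body": {
  "steps": [-0.6,0.8,-3.5,0,0,0,0.4,-0.6,0.8,-3.5,-0.4,-1.2,3.1,0.4,-0.9,1.0,-3.5,-0.4,-1.2,3.1,0.4,-0.9,1.0,-3.5,-0.4,-1.2,3.1,0.4,-0.9,1.0,-3.5,-0.3,-1.1,3.0,0.4,-0.9,1.2,-3,0,0,0,0.4,-0.9,1.2,-2,0,0,0,0.4,0,0,0,0,0,0,0.4]
}}

```text
clock: 2.9
tcp_pos: [341.3, 264.3, 247.9]
tcp_rot: [-0.624, -0.345, 0.009, 0.701]
wrist_force: [-0.6, 0.4, -0.3]
finger_gap: 0.397
```

Run:
```python
from h import *
to([330,290,215],29.5,30)
for n in ("side","top"):
    p,d=env.camera(n); np.savez(f"{n}1.npz",p=p,d=d)
    u,v=(205,225) if n=="side" else (215,220)
    cv2.imwrite(f"pics/{n}1.png",cv2.resize(p[v:v+75,u:u+100,::-1],(600,450),interpolation=cv2.INTER_CUBIC))
```

```text
q [ 0.471  0.012 -1.324  2.342  0.512  0.375 -0.765] gap 0.39650745715452695 F [-0.556  0.368 -0.306] t 2.9
tcp [341.3   264.262 247.861] grasp pt [337.956 262.492 254.909] tooly [ 0.418  0.221 -0.881] toolz [-0.496  0.868 -0.017]
dpos cm [-1.13   2.574 -3.286] rotvec deg [ 1.738 -1.068 -0.205]
```

View pics/top1.png

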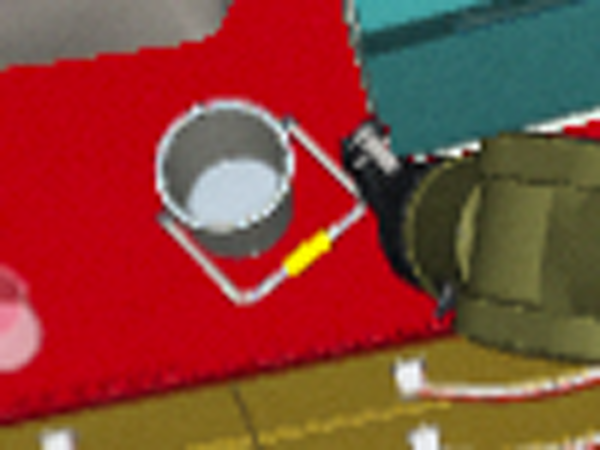

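The top view (6× crop from 215,220) shows the pail and the bail undisturbed, the gripper right of the bail, and the yellow grip at crop (307,253). The arm is too folded with this lean, with j3 and j4 near their limits, so I'll grasp with nearly no lean and change the lean later in the air.

Run:
```python
from h import *
to([387,323,190],29.5,3)
for n in("side","top"):
    Z=np.load(n+"1.npz");p=Z["p"].astype(int);m=(p[...,0]>150)&(p[...,1]>130)&(p[...,2]<110);m[:255]=0;m[290:]=0;m[:,:255]=0;m[:,285:]=0
    v,u=np.nonzero(m);print(n,u.mean(),v.mean(),onz(n,(u.mean(),v.mean()),97))
```

```text
q [ 0.471  0.01  -1.321  2.34   0.502  0.374 -0.753] gap 0.4006449727380895 F [ 0.511 -0.313  1.202] t 3.0
tcp [341.65  264.794 248.804] grasp pt [338.299 263.017 255.847] tooly [ 0.419  0.222 -0.88 ] toolz [-0.497  0.868 -0.018]
dpos cm [ 4.535  5.821 -5.88 ] rotvec deg [-11.65   22.469  -0.525]
side 268.4102564102564 273.1025641025641 [[386.306 322.903  97.   ]]
top 269.2972972972973 269.02702702702703 [[354.449 314.133  97.   ]]
```

{"method": "jog_arm", "body": {
  "steps": [1.1,1.4,0,-2.9,5.6,-0.1,0.4,1.1,1.4,0,-2.9,5.6,-0.1,0.4,1.1,1.4,0,-2.9,5.6,-0.1,0.4,1.1,1.4,0,-2.9,5.6,-0.1,0.4,0,0,0,0,0,0,0.4]
}}

```text
clock: 3.5
tcp_pos: [381.5, 318.4, 249.6]
tcp_rot: [-0.68, -0.2, 0.17, 0.685]
wrist_force: [-0.1, -0.3, -0.3]
finger_gap: 0.399
```

Run:
```python
from h import *
to([387,323,190],29.5,3)
```

```text
q [ 0.068  0.494 -1.239  1.843  0.543  1.15  -0.826] gap 0.39882699393357757 F [-0.086 -0.35  -0.291] t 3.5
tcp [381.46  318.383 249.584] grasp pt [381.157 318.242 257.577] tooly [ 0.038  0.018 -0.999] toolz [-0.505  0.863 -0.004]
dpos cm [ 0.554  0.462 -5.958] rotvec deg [ 0.503 -0.423 -0.827]
```

{"method": "jog_arm", "body": {
  "steps": [0.2,0.2,-3.5,0.2,-0.2,-0.3,0.4,0.2,0.1,-3.5,0.2,-0.2,-0.3,0.4,0.1,0.1,-3.5,0,0,-0.2,0.4,0.1,0.1,-2.5,0,0,0,0.4,0,0,0,0,0,0,0.4]
}}

```text
clock: 4.0
tcp_pos: [384.2, 325.5, 118.3]
tcp_rot: [-0.675, -0.198, 0.168, 0.691]
wrist_force: [0.2, -0.0, 0.3]
finger_gap: 0.401
```

Run:
```python
from h import *
to([387.3,323,84.5],29.5,3)
ims=[]
for n in ("side","top"):
    p,d=env.camera(n); np.savez(f"{n}2.npz",p=p,d=d)
    u,v=(225,235) if n=="side" else (230,225)
    ims.append(cv2.resize(p[v:v+60,u:u+60,::-1],(400,400),interpolation=cv2.INTER_CUBIC))
cv2.imwrite("pics/b2.png",np.hstack(ims))
```

```text
q [-0.068  0.641 -1.071  2.019  0.764  0.886 -1.032] gap 0.4012162767930863 F [ 0.167 -0.047  0.274] t 4.0
tcp [384.192 325.454 118.313] grasp pt [383.907 325.187 126.303] tooly [ 0.036  0.033 -0.999] toolz [-0.501  0.866  0.011]
dpos cm [ 0.311 -0.245 -3.381] rotvec deg [-0.416 -0.551 -0.555]
```

View pics/b2.png

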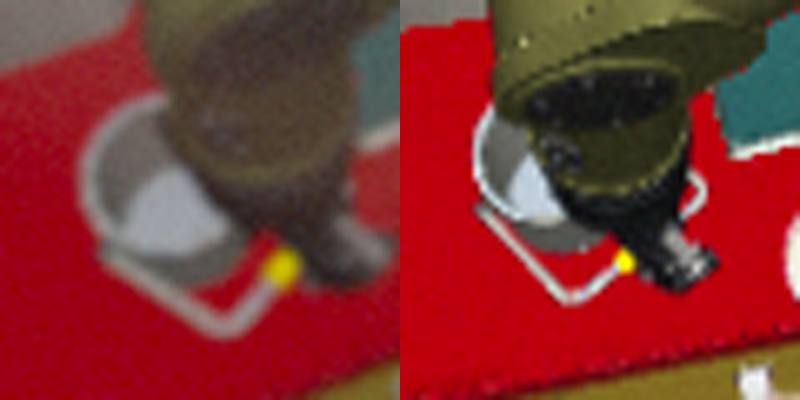

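The crops show the jaws straddling the crossbar from above. The yellow grip is partly hidden behind the near finger at side ≈(267,275), and the pail has not moved. Descending and closing.

{"method": "jog_arm", "body": {
  "steps": [0.15,-0.15,-1.5,-0.2,-0.3,-0.3,0.4,0.15,-0.1,-1.2,-0.2,-0.3,-0.3,0.4,0,0,-0.7,0,0,0,0.4,0,0,0,0,0,0,0.4]
}}

```text
clock: 4.5
tcp_pos: [390.0, 326.5, 92.2]
tcp_rot: [-0.677, -0.202, 0.157, 0.69]
wrist_force: [-0.9, -1.1, 0.7]
finger_gap: 0.403
```

Run:
```python
from h import *
to([387.3,323,84.5],29.5,3)
ims=[]
for n in ("side","top"):
    p,d=env.camera(n); np.savez(f"{n}3.npz",p=p,d=d)
    u,v=(225,235) if n=="side" else (230,225)
    ims.append(cv2.resize(p[v:v+60,u:u+60,::-1],(400,400),interpolation=cv2.INTER_CUBIC))
cv2.imwrite("pics/b3.png",np.hstack(ims))
```

```text
q [-0.107  0.667 -1.017  2.049  0.843  0.829 -1.108] gap 0.4026059297578219 F [-0.89  -1.137  0.709] t 4.5
tcp [390.025 326.482  92.211] grasp pt [389.57  326.205 100.193] tooly [ 0.057  0.035 -0.998] toolz [-0.491  0.871  0.002]
dpos cm [-0.273 -0.348 -0.771] rotvec deg [-0.508  0.648  0.099]
```

View pics/b3.png

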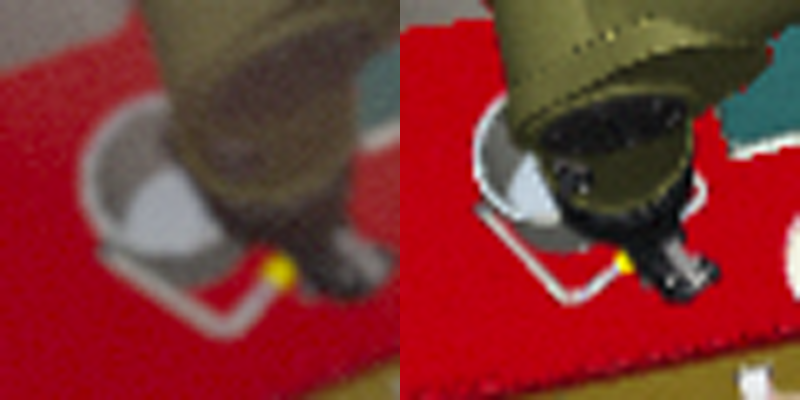

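{"method": "jog_arm", "body": {
  "steps": [-0.3,-0.4,-1,0,0,0,0.4,0,0,0,0,0,0,0.4]
}}

```text
clock: 4.8
tcp_pos: [387.1, 322.9, 82.8]
tcp_rot: [-0.676, -0.202, 0.156, 0.691]
wrist_force: [0.2, 0.2, 0.6]
finger_gap: 0.401
```

Run:
```python
from h import *
to([387.3,323,84.5],29.5,3)
```

```text
q [-0.113  0.673 -1.002  2.071  0.868  0.803 -1.132] gap 0.40069708385727537 F [0.206 0.231 0.642] t 4.8
tcp [387.146 322.949  82.766] grasp pt [386.682 322.66   90.748] tooly [ 0.058  0.036 -0.998] toolz [-0.491  0.871  0.003]
dpos cm [0.015 0.005 0.173] rotvec deg [-0.601  0.714  0.103]
```

Close with moderate force.

{"method": "jog_arm", "body": {
  "steps": [0,0,0,0,0,0,0.25,0,0,0,0,0,0,0.18,0,0,0,0,0,0,0.1,0,0,0,0,0,0,0,0,0,0,0,0,0,0],
  "force": 40
}}

```text
clock: 5.3
tcp_pos: [387.6, 323.3, 83.0]
tcp_rot: [-0.676, -0.203, 0.156, 0.691]
wrist_force: [0.6, 0.5, -0.8]
finger_gap: 0.124
```

Run:
```python
from h import *
to([387.3,323,84.5],29.5,3)
ims=[]
for n in ("side","top"):
    p,d=env.camera(n); np.savez(f"{n}4.npz",p=p,d=d)
    u,v=(225,235) if n=="side" else (230,225)
    ims.append(cv2.resize(p[v:v+60,u:u+60,::-1],(400,400),interpolation=cv2.INTER_CUBIC))
cv2.imwrite("pics/b4.png",np.hstack(ims))
```

```text
q [-0.113  0.673 -1.002  2.071  0.868  0.803 -1.132] gap 0.12376868608353762 F [ 0.58   0.521 -0.829] t 5.3
tcp [387.55  323.294  82.979] grasp pt [387.083 322.999  90.96 ] tooly [ 0.058  0.037 -0.998] toolz [-0.491  0.871  0.003]
dpos cm [-0.025 -0.029  0.152] rotvec deg [-0.641  0.737  0.106]
```

View pics/b4.png

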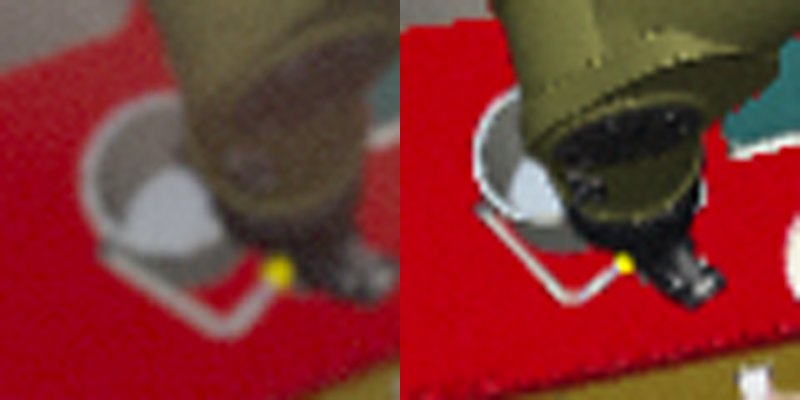

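Held, with the opening at 0.124 (≈10.5 mm). Computing the arc about the hinge.

```bash
cat >> h.py <<'E'
def arc(phis,Rr=88.5,C=(460.4,365.3,68.),u=(.866,.5)):
    s=env.read_state();A=R.from_quat(s["tcp_rot"]).as_matrix();g=s["tcp_pos"]-8*A[:,1]
    d=np.array(C)-g; rad=np.hypot(d@[*u,0],d[2]); print("grip",g,"radius",rad,"phi",np.arctan2(-d[2],d@[*u,0]),"lat",d@[-u[1],u[0],0],"F",s["wrist_force"])
    p=g
    for f in phis:
        w=np.array(C)+Rr*np.array([-np.cos(f)*u[0],-np.cos(f)*u[1],np.sin(f)]); print(round(f,2),(w-p)/10);p=w
E
python3 - <<'E'
from h import *
arc(np.arange(.38,1.6,.13))
E
```

```text
grip [387.068 322.988  90.951] radius 87.71774147767765 phi 0.26473220960226973 lat -0.02398242527105617 F [ 1.007 -0.265 -1.18 ]
0.38 [0.216 0.122 0.988]
0.51 [0.429 0.247 1.038]
0.64 [0.541 0.313 0.965]
0.77 [0.645 0.373 0.876]
0.9 [0.738 0.426 0.772]
1.03 [0.818 0.473 0.655]
1.16 [0.885 0.511 0.527]
1.29 [0.937 0.541 0.39 ]
1.42 [0.973 0.562 0.246]
1.55 [0.992 0.573 0.099]
```

{"method": "jog_arm", "body": {
  "steps": [0.22,0.12,1,0,0,0,0,0.43,0.25,1.04,0,0,0,0,0.54,0.31,0.96,0,0,0,0,0,0,0,0,0,0,0]
}}

```text
clock: 5.8
tcp_pos: [400.7, 330.9, 116.2]
tcp_rot: [-0.676, -0.203, 0.156, 0.691]
wrist_force: [1.0, -0.5, -0.6]
finger_gap: 0.12
```

Run:
```python
from h import *
arc(np.arange(.64,1.6,.13))
to([387.3,323,84.5],29.5,3)
```

```text
grip [400.248 330.596 124.171] radius 89.31730954255711 phi 0.6801276595802401 lat -0.02245187022433202 F [ 0.982 -0.483 -0.556]
0.64 [-0.132 -0.079 -0.332]
0.77 [0.645 0.373 0.876]
0.9 [0.738 0.426 0.772]
1.03 [0.818 0.473 0.655]
1.16 [0.885 0.511 0.527]
1.29 [0.937 0.541 0.39 ]
1.42 [0.973 0.562 0.246]
1.55 [0.992 0.573 0.099]
q [-0.079  0.65  -1.052  1.999  0.794  0.884 -1.047] gap 0.12029033621693985 F [ 0.982 -0.483 -0.556] t 5.8
tcp [400.719 330.894 116.19 ] grasp pt [400.248 330.596 124.171] tooly [ 0.059  0.037 -0.998] toolz [-0.491  0.871  0.004]
dpos cm [-1.342 -0.789 -3.169] rotvec deg [-0.661  0.759  0.097]
```

{"method": "jog_arm", "body": {
  "steps": [0.5,0.3,0.55,0,0,0,0,0.74,0.43,0.77,0,0,0,0,0.82,0.47,0.65,0,0,0,0,0.88,0.51,0.53,0,0,0,0,0,0,0,0,0,0,0]
}}

```text
clock: 6.3
tcp_pos: [432.8, 348.9, 143.6]
tcp_rot: [-0.676, -0.203, 0.156, 0.691]
wrist_force: [-0.3, -1.1, 1.5]
finger_gap: 0.124
```

Run:
```python
from h import *
arc(np.arange(1.16,1.6,.1))
```

```text
grip [432.32  348.652 151.584] radius 89.73188058794956 phi 1.1984854803589378 lat 0.3769050267020192 F [-0.266 -1.054  1.509]
1.16 [-0.253 -0.102 -0.245]
1.26 [0.717 0.414 0.312]
1.36 [0.74  0.427 0.228]
1.46 [0.756 0.437 0.142]
1.56 [0.765 0.441 0.054]
```

{"method": "jog_arm", "body": {
  "steps": [0.45,0.3,0.1,0,0,0,0,0.74,0.43,0.2,0,0,0,0,0.75,0.43,0.1,0,0,0,0,0.75,0.43,0,0,0,0,0,0,0,0,0,0,0,0,0,0,0,0,0,0,0]
}}

```text
clock: 6.9
tcp_pos: [461.4, 365.3, 148.3]
tcp_rot: [-0.677, -0.203, 0.156, 0.69]
wrist_force: [0.2, -1.0, 3.4]
finger_gap: 0.119
```

Run:
```python
from h import *
arc(np.arange(1.5,1.6,.1))
to([460,365,200],29.5,3)
ims=[]
for n in ("side","top"):
    p,d=env.camera(n); np.savez(f"{n}5.npz",p=p,d=d)
    u,v=(225,225) if n=="side" else (230,215)
    ims.append(cv2.resize(p[v:v+60,u:u+60,::-1],(400,400),interpolation=cv2.INTER_CUBIC))
cv2.imwrite("pics/b5.png",np.hstack(ims))
```

```text
grip [460.945 365.066 156.254] radius 88.25512900029855 phi 1.5748190581550345 lat 0.4755784137137433 F [ 0.204 -0.986  3.429]
1.5 [-0.597 -0.29   0.002]
1.6 [0.766 0.442 0.018]
q [-0.092  0.7   -1.061  1.787  0.752  1.036 -0.92 ] gap 0.1194650449365866 F [ 0.204 -0.986  3.429] t 6.9
tcp [461.416 365.35  148.273] grasp pt [460.945 365.066 156.254] tooly [ 0.059  0.036 -0.998] toolz [-0.491  0.871  0.002]
dpos cm [-0.142 -0.035  5.173] rotvec deg [-0.565  0.761  0.12 ]
```

View pics/b5.png

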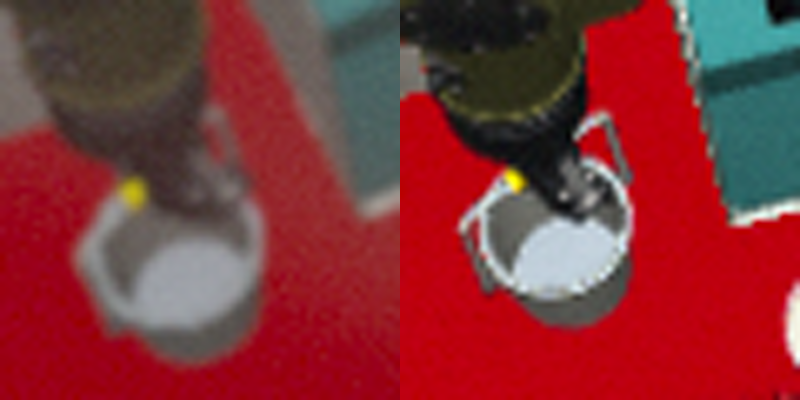

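The crops show the bail upright over the pail: wire corners visible at both sides, yellow grip at side ≈(245,253), rim still where it was. I'll hold a moment, then lift.

{"method": "jog_arm", "body": {
  "steps": [0,0,0,0,0,0,0,0,0,0,0,0,0,0,0,0,0.5,0,0,0,0,0,0,1,0,0,0,0,0,0,1.5,0,0,0,0,0,0,1.5,0,0,0,0,0,0,1.5,0,0,0,0,0,0,1,0,0,0,0,0,0,0.5,0,0,0,0,0,0,0,0,0,0,0],
  "force": 60
}}

```text
clock: 8.0
tcp_pos: [458.3, 363.8, 229.2]
tcp_rot: [-0.677, -0.202, 0.158, 0.69]
wrist_force: [-0.4, 0.4, -5.1]
finger_gap: 0.116
```

Run:
```python
from h import *
to([470,300,420],29.5,3)
ims=[]
for n in ("side","top"):
    p,d=env.camera(n); np.savez(f"{n}6.npz",p=p,d=d)
    u,v=(225,215) if n=="side" else (230,205)
    ims.append(cv2.resize(p[v:v+60,u:u+60,::-1],(400,400),interpolation=cv2.INTER_CUBIC))
cv2.imwrite("pics/b6.png",np.hstack(ims))
```

```text
q [-0.048  0.62  -1.135  1.683  0.642  1.184 -0.823] gap 0.11632227652902588 F [-0.364  0.366 -5.133] t 8.0
tcp [458.267 363.833 229.199] grasp pt [457.825 363.567 237.182] tooly [ 0.055  0.033 -0.998] toolz [-0.493  0.87   0.002]
dpos cm [ 1.173 -6.383 19.08 ] rotvec deg [-0.431  0.562 -0.029]
```

View pics/b6.png

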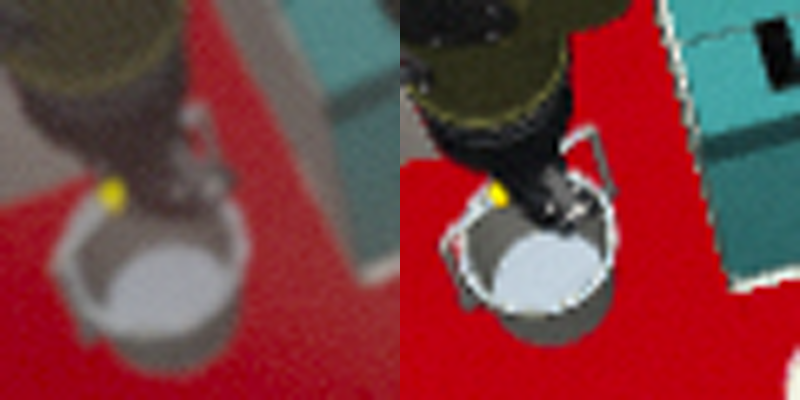

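The pail is lifted and hanging level, with a wrist load of −5 N. Raise further.

{"method": "jog_arm", "body": {
  "steps": [0,0,1,0,0,0,0,0,0,2,0,0,0,0,0,0,2.5,0,0,0,0,0,0,2.5,0,0,0,0,0.1,0,2.5,0,0,0,0,0.1,0,2.5,0,0,0,0,0.1,0,2.5,0,0,0,0,0.1,-0.5,2,0,0,-1,0,0.1,-1,1.5,0,0,-2,0,0.2,-1.5,0.5,0,0,-3,0]
}}

```text
clock: 9.1
tcp_pos: [461.1, 331.4, 429.2]
tcp_rot: [-0.687, -0.163, 0.128, 0.697]
wrist_force: [-0.2, 0.9, -4.4]
finger_gap: 0.117
```

Run:
```python
from h import *
to([480,200,425],0,3)
```

```text
q [ 0.021  0.466 -1.2    1.32   0.464  1.593 -0.693] gap 0.11727060399069997 F [-0.165  0.859 -4.398] t 9.1
tcp [461.062 331.436 429.164] grasp pt [460.695 331.245 437.153] tooly [ 0.046  0.024 -0.999] toolz [-0.403  0.915  0.003]
dpos cm [  1.894 -13.144  -0.416] rotvec deg [ -0.181  -0.076 -23.764]
```

{"method": "jog_arm", "body": {
  "steps": [0.3,-2,0,0,0,-4,0,0.3,-2.2,0,0,0,-4,0,0.3,-2.2,0,0,0,-4,0,0.3,-2.2,0,0,0,-4,0,0.2,-2.2,0,0,0,-4,0,0.2,-2.2,0,0,0,-4,0,0.2,-2.2,0,0,0,-4,0,0,-2.2,0,0,0,-4,0,0,-2.2,0,0,0,-4,0,0,-2.2,0,0,0,-4,0]
}}

```text
clock: 10.1
tcp_pos: [475.1, 101.6, 429.7]
tcp_rot: [0.701, -0.097, 0.129, -0.695]
wrist_force: [0.3, 0.2, -4.8]
finger_gap: 0.12
```

Run:
```python
from h import *
to([480,0,430],-15,3)
ims=[]
for n in ("side","top"):
    p,d=env.camera(n); np.savez(f"{n}7.npz",p=p,d=d)
    ims.append(cv2.resize(p[100:300,200:400,::-1],(400,400),interpolation=cv2.INTER_CUBIC))
cv2.imwrite("pics/b7.png",np.hstack(ims))
```

```text
q [ 0.518  0.259 -1.074  1.501  0.263  1.486 -0.877] gap 0.11960000920472767 F [ 0.348  0.176 -4.771] t 10.1
tcp [475.145 101.591 429.697] grasp pt [474.791 101.711 437.688] tooly [ 0.044 -0.015 -0.999] toolz [ 0.315  0.949 -0.   ]
dpos cm [  0.486 -10.159   0.03 ] rotvec deg [-0.079 -0.317  3.367]
```

View pics/b7.png

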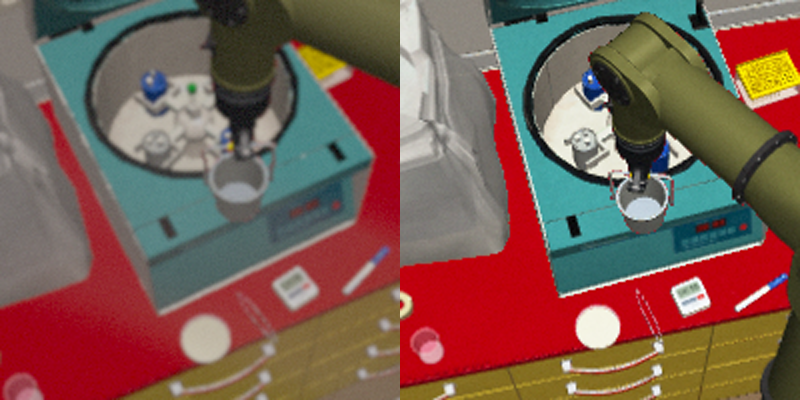

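The pail is over the centrifuge's front part (side ≈(320,193)), hanging level. Continue to the right.

{"method": "jog_arm", "body": {
  "steps": [0,-2.2,0,0,0,-4,0,0,-2.2,0,0,0,-4,0,0,-2.2,0,0,0,-4,0,0,-2.2,0,0,0,-4,0,0,-2.2,0,0,0,-4,0,0,-2.2,0,0,0,-4,0,0,-2.2,0,0,0,-4,0,0,-2,0,0,0,-4,0,0,-1.5,0,0,0,-4,0,0,-1,0,0,0,-3,0]
}}

```text
clock: 11.2
tcp_pos: [471.2, -107.2, 429.5]
tcp_rot: [0.623, -0.338, 0.363, -0.605]
wrist_force: [0.2, -0.4, -5.4]
finger_gap: 0.119
```

Run:
```python
from h import *
to([500,-230,425],-88.5,30)
```

```text
q [ 0.801  0.219 -0.851  1.499  0.205  1.481 -1.091] gap 0.11941036293175815 F [ 0.225 -0.439 -5.407] t 11.2
tcp [ 471.167 -107.173  429.463] grasp pt [ 471.017 -106.855  437.455] tooly [ 0.019 -0.04  -0.999] toolz [ 0.861  0.509 -0.004]
dpos cm [  2.883 -12.283  -0.446] rotvec deg [-26.63   -7.899 -28.471]
```

Run:
```python
from h import *
ims=[]
for n,(u,v) in(("side",(410,135)),("top",(420,155))):
    q=[]
    for k in range(3):
        p,d=env.camera(n);q.append(p.astype(float))
    m=np.mean(q,0); np.savez(n+"_st.npz",p=m,d=d)
    m=m.astype(np.uint8)
    ims.append(cv2.resize(m[v:v+40,u:u+40,::-1],(400,400),interpolation=cv2.INTER_CUBIC))
cv2.imwrite("pics/st8.png",np.hstack(ims))
# model projection with hypothesised stand pose
for (x,y,dl) in ((522,-364,1.5),):
    dl=np.radians(dl); ex=np.array([np.sin(dl),-np.cos(dl),0]);ey=np.array([np.cos(dl),np.sin(dl),0]);o=np.array([x,y,0])
    for n in("side","top"):
        for nm,a,b,z in(("ballL",-26,28,232),("ballR",-26,-28,232),("sadL",0,28,215),("sadR",0,-28,215),("rootL",62,28,229),("rootR",62,-28,229),("hTL",62,55,360),("hTR",62,-55,360)):
            print(n,nm,proj(n,o+ex*a+ey*b+[0,0,z])[0])
```

```text
side ballL [420.511 150.491]
side ballR [429.223 161.768]
side sadL [425.356 151.017]
side sadR [434.028 162.138]
side rootL [440.325 143.038]
side rootR [449.248 153.988]
side hTL [446.303 113.091]
side hTR [465.753 135.458]
top ballL [428.354 174.668]
top ballR [433.291 187.417]
top sadL [433.896 175.498]
top sadR [438.853 188.128]
top rootL [449.988 170.408]
top rootR [455.164 182.998]
top hTL [456.032 145.774]
top hTR [467.152 171.672]
```

View pics/st8.png

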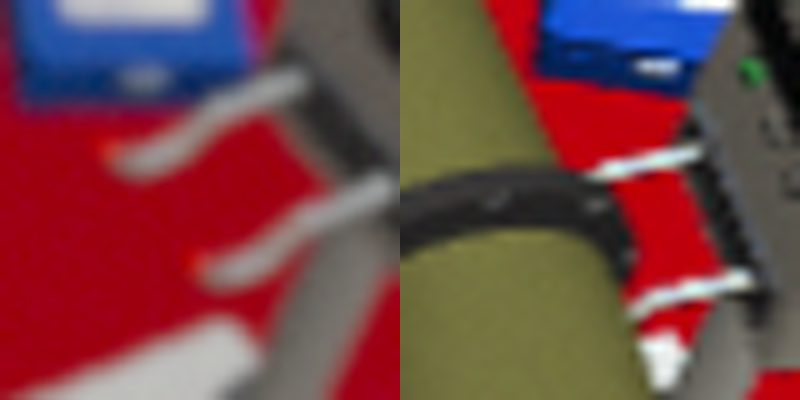

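Run:
```python
from h import *
T=np.load("top0.npz");S=np.load("side_st.npz")
a=cv2.resize(T["p"][155:195,420:460,::-1],(400,400),interpolation=cv2.INTER_CUBIC)
b=cv2.resize(T["p"][140:180,440:480,::-1],(400,400),interpolation=cv2.INTER_CUBIC)
cv2.imwrite("pics/st9.png",np.hstack([a,b]))
```

```text
(no output)
```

View pics/st9.png

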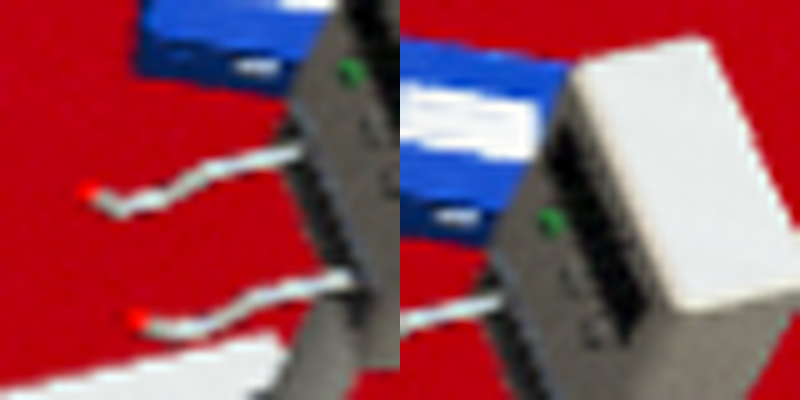

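Run:
```python
from h import *
from scipy.optimize import least_squares
obs={"side":[(-26,28,232,420.4,149.6),(-26,-28,232,429.3,161.1),(62,28,229,440.1,142.4),(62,-28,229,448.4,153.1)],
"top":[(-26,28,232,428.55,173.75),(-26,-28,232,433.25,186.55),(62,28,229,449.5,169.75),(62,-28,229,454.75,182.35)]}
def res(p,sel):
    x,y,dl=p;dl=np.radians(dl);ex=np.array([np.sin(dl),-np.cos(dl),0]);ey=np.array([np.cos(dl),np.sin(dl),0]);o=np.array([x,y,0]);r=[]
    for n in sel:
        for a,b,z,u,v in obs[n]: r+=list(proj(n,o+ex*a+ey*b+[0,0,z])[0]-[u,v])
    return np.array(r)
for sel in(("side",),("top",),("side","top")):
    s=least_squares(res,[522,-364,1.5],args=(sel,));print(sel,s.x,np.sqrt(np.mean(s.fun**2)),s.fun.round(2))
```

```text
('side',) [ 525.299 -365.043    1.889] 0.24455306228931262 [-0.14  0.19 -0.26 -0.09 -0.14 -0.15  0.55  0.03]
('top',) [ 525.383 -364.371    1.347] 0.2075149045214379 [-0.36  0.12 -0.17  0.05  0.33 -0.08  0.21 -0.1 ]
('side', 'top') [ 525.316 -364.69     1.624] 0.23803039403629006 [-0.22  0.19 -0.39 -0.08 -0.15 -0.08  0.48  0.13 -0.3   0.15 -0.04  0.07
  0.35 -0.14  0.3  -0.18]
```

Stand fit: saddle at ≈(525.3, −364.7, 222), yaw δ≈1.6° (both views agree within ~0.7 mm). I'll come in from the open front at y≈−250 with the gripper leaning. First turn and lean up high.

{"method": "jog_arm", "body": {
  "steps": [0.3,-1,0,-2.2,-0.7,-2.3,0,0.4,-1.5,0,-3,-0.9,-3.2,0,0.4,-1.5,0,-3,-0.9,-3.2,0,0.4,-1.5,0,-3,-0.9,-3.2,0,0.4,-1.5,0,-3,-0.9,-3.2,0,0.3,-1.5,0,-3,-0.9,-3.2,0,0.3,-1.3,0,-3,-0.9,-3.2,0,0.3,-1.2,0,-3,-0.9,-3.2,0,0.2,-1,0,-3,-0.9,-3,0,0,0,0,0,0,0,0]
}}

```text
clock: 12.5
tcp_pos: [504.3, -215.7, 430.3]
tcp_rot: [0.622, -0.336, 0.603, -0.369]
wrist_force: [-0.3, 0.7, -4.1]
finger_gap: 0.121
```

```bash
cat >> h.py <<'E'
SAD=np.array([525.3,-364.7,222.]);dl=np.radians(1.6);EX=np.array([np.sin(dl),-np.cos(dl),0]);EY=np.array([np.cos(dl),np.sin(dl),0])
def goal(xs,ys,zs,lean):
    """grip to stand coords (relative saddle)"""
    y=np.sin(np.radians(lean))*EX+[0,0,-np.cos(np.radians(lean))]
    to(SAD+EX*xs+EY*ys+[0,0,zs]+8*y,-88.4,lean)
    s=env.read_state();A=R.from_quat(s["tcp_rot"]).as_matrix();g=s["tcp_pos"]-8*A[:,1]-SAD
    print("grip in saddle frame",g@EX,g@EY,g[2],"lean",np.degrees(np.arccos(-A[2,1])))
E
python3 - <<'E'
from h import *
goal(-117,0,200,35)
E
```

```text
q [ 0.558  0.257 -0.704  1.557  0.694  1.468 -1.754] gap 0.12081502078600569 F [-0.281  0.684 -4.069] t 12.5
tcp [ 504.301 -215.71   430.331] grasp pt [ 504.086 -211.694  437.247] tooly [ 0.027 -0.502 -0.864] toolz [0.999 0.053 0.   ]
dpos cm [ 1.786 -3.662 -1.488] rotvec deg [-4.818 -0.185 -1.45 ]
grip in saddle frame -153.5384651212341 -16.933542673281984 215.2471519377537 lean 30.178254549779695
```

{"method": "jog_arm", "body": {
  "steps": [0.6,-1.2,-0.4,-1.6,-0.1,-0.5,0,0.6,-1.2,-0.6,-1.6,-0.1,-0.5,0,0.6,-1.2,-0.8,-1.6,0,-0.5,0,0,0,-1.5,0,0,0,0,0,0,-2,0,0,0,0,0,0,-2,0,0,0,0,0,0,-2,0,0,0,0,0,0,-2,0,0,0,0,0,0,-1.5,0,0,0,0,0,0,0,0,0,0,0]
}}

```text
clock: 13.5
tcp_pos: [521.9, -238.9, 294.0]
tcp_rot: [0.632, -0.32, 0.613, -0.35]
wrist_force: [-0.6, 0.4, -4.8]
finger_gap: 0.118
```

Run:
```python
from h import *
goal(-117,0,40,35)
ims=[]
for n in ("side","top"):
    p,d=env.camera(n); np.savez(f"{n}10.npz",p=p,d=d)
    u,v=(370,90) if n=="side" else (380,110)
    ims.append(cv2.resize(p[v:v+120,u:u+100,::-1],(400,480),interpolation=cv2.INTER_CUBIC))
cv2.imwrite("pics/b10.png",np.hstack(ims))
```

```text
q [ 0.509  0.391 -0.662  1.791  0.877  1.251 -2.027] gap 0.11790290329043393 F [-0.62   0.364 -4.768] t 13.5
tcp [ 521.925 -238.935  293.982] grasp pt [ 521.728 -234.533  300.659] tooly [ 0.025 -0.55  -0.835] toolz [ 0.999  0.049 -0.003]
dpos cm [ 0.024 -1.34  -3.853] rotvec deg [-1.573 -0.23  -1.222]
grip in saddle frame -130.21567564015035 0.06381550041458742 78.65881820026357 lean 33.42018324016525
```

View pics/b10.png

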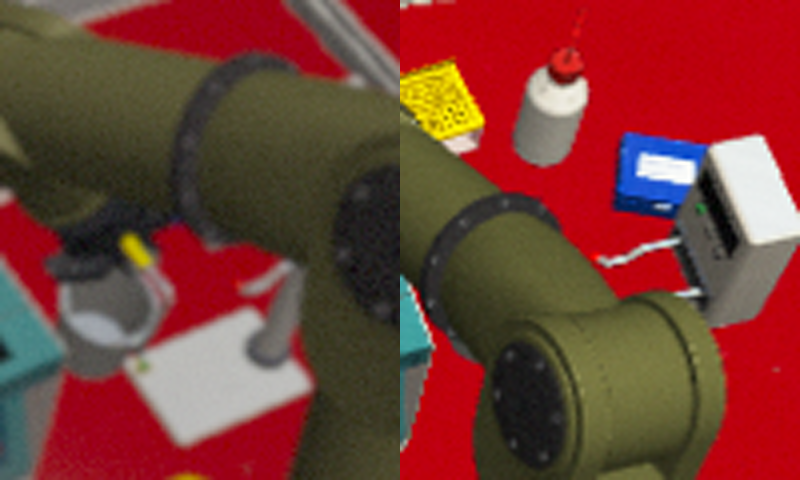

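Side view: pail hangs level in front of the stand, yellow grip at ≈(404,151), right prong tip at ≈(430,161); the forearm hides the rest. I'll check the forearm's clearance over the housing from depth.

Run:
```python
from h import *
for n in("side","top"):
    Z=np.load(n+"10.npz");p=Z["p"].astype(int)
    P=cloud(n,Z["d"],0,640,0,400)
    m=(p[...,1]>p[...,2]+20)&(p[...,0]<p[...,1]+25)&(Z["d"]>100)&(P[...,0]>150)
    Q=P[m]
    for x0 in range(150,700,50):
        k=Q[(Q[:,0]>=x0)&(Q[:,0]<x0+50)]
        if len(k)>5: print(n,x0,len(k),"y",np.percentile(k[:,1],[3,97]).round(),"z",np.percentile(k[:,2],[3,97]).round())
```

```text
side 150 3262 y [-1890.   439.] z [-788.  838.]
side 200 2406 y [-1945.   500.] z [-790.  830.]
side 250 2679 y [-2019.   765.] z [-790.  787.]
side 300 2751 y [-2053.   754.] z [-790.  753.]
side 350 11415 y [-1649.   804.] z [-785.  690.]
side 400 1946 y [-2136.   -21.] z [-790.  691.]
side 450 1591 y [-2013.   562.] z [-788.  664.]
side 500 1087 y [-1605.   586.] z [-790.  649.]
side 550 338 y [-1600.  -334.] z [-792.  447.]
side 600 49 y [-1400.  -793.] z [-338.  539.]
top 150 2115 y [-1628.   439.] z [-792.  839.]
top 200 1658 y [-1662.   540.] z [-794.  830.]
top 250 1726 y [-1685.   760.] z [-794.  789.]
top 300 1732 y [-1708.   769.] z [-794.  756.]
top 350 9152 y [-1582.   801.] z [-785.  690.]
top 400 1372 y [-1778.   -11.] z [-792.  694.]
top 450 1267 y [-1599.   557.] z [-790.  667.]
top 500 945 y [-1598.   580.] z [-791.  649.]
top 550 430 y [-1596.  -785.] z [-798.  377.]
top 600 68 y [-1218.  -758.] z [111. 618.]
top 650 18 y [-1220. -1120.] z [366. 381.]
```

Forearm surface is at z≥650 near the stand, well over the housing (360). Go down and align, then advance.

{"method": "jog_arm", "body": {
  "steps": [0,-0.3,-1,-0.5,-0.1,-0.4,0,0,-0.5,-1.5,-0.5,-0.1,-0.4,0,0,-0.5,-1.2,-0.5,0,-0.4,0,0,0,0,0,0,0,0]
}}

```text
clock: 14.0
tcp_pos: [524.5, -252.7, 260.9]
tcp_rot: [0.629, -0.316, 0.627, -0.336]
wrist_force: [-0.4, 0.3, -5.0]
finger_gap: 0.12
```

Run:
```python
from h import *
goal(-60,0,38,35)
```

```text
q [ 0.489  0.435 -0.631  1.842  0.951  1.206 -2.134] gap 0.1197770911054977 F [-0.37   0.263 -5.013] t 14.0
tcp [ 524.489 -252.697  260.853] grasp pt [ 524.299 -248.095  267.394] tooly [ 0.024 -0.575 -0.818] toolz [1.    0.026 0.011]
dpos cm [-0.074 -5.661 -0.741] rotvec deg [0.132 0.606 0.094]
grip in saddle frame -116.58759584990592 2.255594837071216 45.393776366174336 lean 35.15284824678509
```

Run:
```python
from h import *
s=env.read_state();A=R.from_quat(s["tcp_rot"]).as_matrix();g=s["tcp_pos"]-8*A[:,1]
ps=[]
for k in range(3):
    p,d=env.camera("side");ps.append(p.astype(float))
p=np.mean(ps,0).astype(np.uint8)
u,v=370,110
im=cv2.resize(p[v:v+80,u:u+80,::-1],(600,600),interpolation=cv2.INTER_CUBIC)
f=7.5
for w,c in((g,(255,0,0)),(g+16*A[:,2],(255,0,255)),(g-16*A[:,2],(255,255,0)),(SAD-26*EX+28*EY+[0,0,10],(0,255,0)),(SAD-26*EX-28*EY+[0,0,10],(0,255,0)),(g+50*A[:,2]-[0,0,10],(255,0,255)),(g-50*A[:,2]-[0,0,10],(255,255,0))):
    q=proj("side",w)[0]; print(q); cv2.circle(im,tuple(int(round(t)) for t in ((q-[u,v]+.5)*f)),3,c,-1)
cv2.imwrite("pics/b11.png",im)
m=(p[...,0].astype(int)>130)&(p[...,1]>110)&(p[...,2]<100);m[:,:390]=0;m[:,440:]=0;m[:120]=0;m[180:]=0
vv,uu=np.nonzero(m);print(len(uu),uu.mean(),vv.mean(),uu.min(),uu.max(),vv.min(),vv.max())
```

```text
[404.791 157.454]
[402.342 154.098]
[407.266 160.848]
[420.188 149.785]
[428.907 161.025]
[396.704 148.865]
[411.98  169.891]
30 405.0 157.1 402 408 154 160
```

View pics/b11.png

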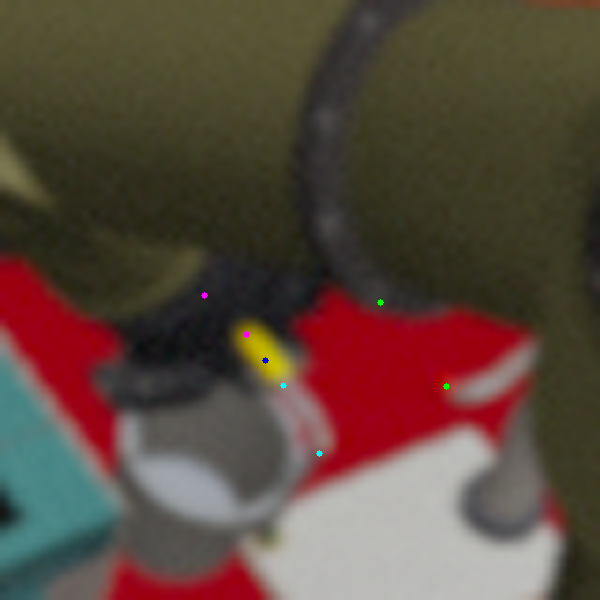

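The yellow sleeve centroid (405.0,157.1) agrees with the predicted grip (404.8,157.5), and the right ball tip mark lies on the red tip. Advance over the prongs.

{"method": "jog_arm", "body": {
  "steps": [-0.1,-0.7,-0.3,0,0.3,0,0,-0.1,-1,-0.3,0,0.3,0,0,0,-1,0,0,0,0,0,0,-1,0,0,0,0,0,0,-1,0,0,0,0,0,0,-0.7,0,0,0,0,0,0,0,0,0,0,0,0]
}}

```text
clock: 14.85
tcp_pos: [523.3, -312.5, 258.7]
tcp_rot: [0.63, -0.316, 0.625, -0.334]
wrist_force: [-0.4, -1.0, -4.2]
finger_gap: 0.121
```

Run:
```python
from h import *
goal(0,0,38,35)
```

```text
q [ 0.581  0.449 -0.607  1.821  0.983  1.153 -2.046] gap 0.12060040743865684 F [-0.426 -0.958 -4.227] t 14.85
tcp [ 523.265 -312.519  258.71 ] grasp pt [ 523.116 -307.905  265.243] tooly [ 0.019 -0.577 -0.817] toolz [1.    0.025 0.005]
dpos cm [ 0.216 -5.677 -0.526] rotvec deg [0.239 0.297 0.163]
grip in saddle frame -56.834082314740186 -0.596864268405496 43.24341829870099 lean 35.24792788289237
```

{"method": "jog_arm", "body": {
  "steps": [0.1,-0.7,-0.2,0,0.2,0,0,0.1,-1,-0.2,0,0.2,0,0,0,-1,-0.1,0,0,0,0,0,-1,0,0,0,0,0,0,-0.9,0,0,0,0,0,0,-0.5,0,0,0,0,0,0,0,0,0,0,0,0]
}}

```text
clock: 15.55
tcp_pos: [525.2, -368.1, 252.8]
tcp_rot: [0.633, -0.318, 0.623, -0.333]
wrist_force: [-0.1, -0.5, -5.3]
finger_gap: 0.121
```

Run:
```python
from h import *
goal(0,0,20,35)
s=env.read_state();A=R.from_quat(s["tcp_rot"]).as_matrix();g=s["tcp_pos"]-8*A[:,1]
ps=[]
for k in range(2):
    p,d=env.camera("side");ps.append(p.astype(float))
p=np.mean(ps,0).astype(np.uint8)
u,v=390,120
im=cv2.resize(p[v:v+60,u:u+60,::-1],(600,600),interpolation=cv2.INTER_CUBIC)
cv2.imwrite("pics/b12.png",im); print(proj("side",g),proj("side",SAD))
```

```text
q [ 0.656  0.479 -0.585  1.783  1.011  1.112 -1.964] gap 0.12131171929327578 F [-0.072 -0.514 -5.327] t 15.55
tcp [ 525.222 -368.146  252.802] grasp pt [ 525.128 -363.534  259.338] tooly [ 0.012 -0.576 -0.817] toolz [ 1.     0.025 -0.003]
dpos cm [ 0.021 -0.114 -1.736] rotvec deg [ 0.217 -0.183  0.159]
grip in saddle frame -1.1705299093874764 -0.13944620735449734 37.33797971594748 lean 35.21299248525468
[[432.231 148.299]] [[429.813 154.623]]
```

View pics/b12.png

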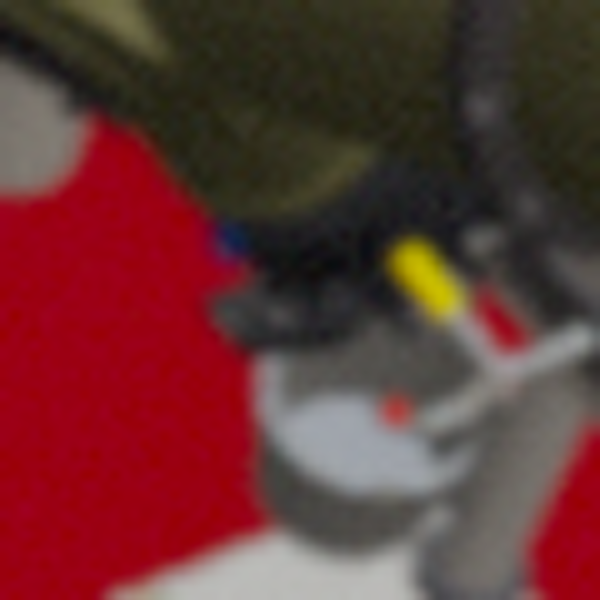

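The crossbar lies above the right prong (prong tip ≈(429.5,161), yellow grip ≈(432.5,148)) and the pail is below it. Lower slowly.

{"method": "jog_arm", "body": {
  "steps": [0,-0.1,-0.5,0.1,-0.1,0.1,0,0,0,-0.7,0.1,-0.1,0.1,0,0,0,-0.7,0,0,0,0,0,0,-0.5,0,0,0,0,0,0,-0.4,0,0,0,0,0,0,0,0,0,0,0]
}}

```text
clock: 16.25
tcp_pos: [526.2, -365.6, 221.6]
tcp_rot: [0.632, -0.316, 0.621, -0.338]
wrist_force: [-1.0, -1.3, -4.3]
finger_gap: 0.118
```

Run:
```python
from h import *
goal(0,0,0,35)
```

```text
q [ 0.645  0.511 -0.573  1.827  1.055  1.065 -2.029] gap 0.11843459623047496 F [-1.008 -1.294 -4.337] t 16.25
tcp [ 526.194 -365.623  221.564] grasp pt [ 526.036 -361.052  228.128] tooly [ 0.02  -0.571 -0.82 ] toolz [0.999 0.034 0.   ]
dpos cm [-0.077 -0.366 -0.612] rotvec deg [-0.129  0.024 -0.34 ]
grip in saddle frame -3.6262007208195595 0.8378928115915255 6.12765491697229 lean 34.872222921042685
```

{"method": "jog_arm", "body": {
  "steps": [0,-0.3,-0.2,0,0,-0.2,0,0,0,-0.2,0,0,0,0,0,0,-0.1,0,0,0,0,0,0,0,0,0,0,0]
}}

```text
clock: 16.65
tcp_pos: [526.6, -369.6, 217.3]
tcp_rot: [0.631, -0.317, 0.623, -0.336]
wrist_force: [-1.7, 1.1, -1.9]
finger_gap: 0.116
```

Run:
```python
from h import *
goal(0,0,0,35)
p,d=env.camera("side");u,v=390,120
cv2.imwrite("pics/b13.png",cv2.resize(p[v:v+60,u:u+60,::-1],(600,600),interpolation=cv2.INTER_CUBIC))
```

```text
q [ 0.646  0.518 -0.568  1.828  1.064  1.06  -2.038] gap 0.11580100925734355 F [-1.698  1.113 -1.935] t 16.65
tcp [ 526.586 -369.569  217.35 ] grasp pt [ 526.44  -364.984  223.904] tooly [ 0.018 -0.573 -0.819] toolz [1.    0.03  0.002]
dpos cm [-0.116  0.028 -0.19 ] rotvec deg [-0.019  0.091 -0.093]
grip in saddle frame 0.31590191953311925 1.1320768514361301 1.9043941163499483 lean 34.983656175063295
```

View pics/b13.png

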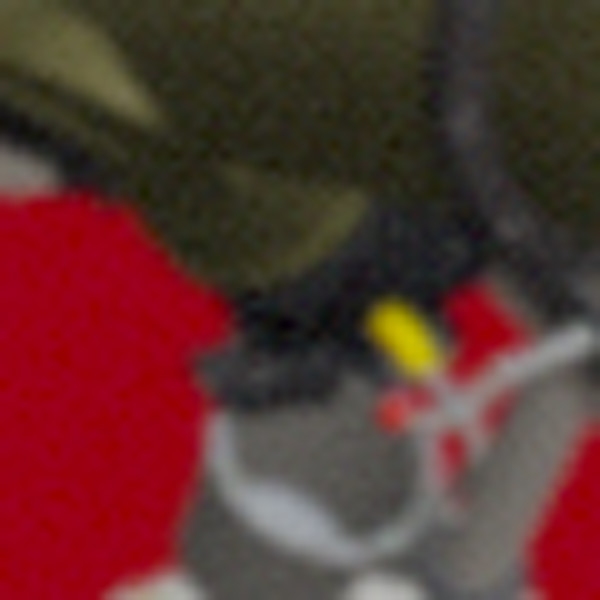

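The wire now lies in the right hook (crossing at ≈(435,161)) and the wrist load fell to −1.9 N. A little lower, until the load is taken off.

{"method": "jog_arm", "body": {
  "steps": [-0.1,0,-0.2,0,0,0,0,0,0,0,0,0,0,0]
}}

```text
clock: 16.9
tcp_pos: [526.7, -369.6, 217.0]
tcp_rot: [0.631, -0.316, 0.624, -0.336]
wrist_force: [-1.8, 1.2, -1.2]
finger_gap: 0.122
```

Run:
```python
from h import *
goal(0,0,0,35)
```

```text
q [ 0.646  0.518 -0.567  1.831  1.069  1.056 -2.044] gap 0.12221898341788638 F [-1.757  1.197 -1.197] t 16.9
tcp [ 526.669 -369.633  217.021] grasp pt [ 526.499 -365.037  223.567] tooly [ 0.021 -0.575 -0.818] toolz [1.    0.03  0.004]
dpos cm [-0.124  0.035 -0.157] rotvec deg [ 0.087  0.26  -0.146]
grip in saddle frame 0.3703187830111471 1.1891296847444492 1.5669107036820549 lean 35.09520791068155
```

{"method": "jog_arm", "body": {
  "steps": [-0.1,0,-0.3,0,-0.2,0,0,0,0,-0.1,0,0,0,0,0,0,0,0,0,0,0]
}}

```text
clock: 17.2
tcp_pos: [526.8, -370.4, 215.7]
tcp_rot: [0.629, -0.313, 0.627, -0.336]
wrist_force: [-1.0, 1.4, 1.7]
finger_gap: 0.118
```

Run:
```python
from h import *
goal(0,0,0,35)
```

```text
q [ 0.645  0.517 -0.564  1.839  1.08   1.047 -2.058] gap 0.11838728127371886 F [-0.994  1.386  1.701] t 17.2
tcp [ 526.839 -370.352  215.674] grasp pt [ 526.618 -365.73   222.2  ] tooly [ 0.028 -0.578 -0.816] toolz [0.999 0.031 0.012]
dpos cm [-0.141  0.107 -0.023] rotvec deg [ 0.314  0.691 -0.175]
grip in saddle frame 1.0663368629107364 1.2884968267276915 0.2000067473495335 lean 35.33947689770106
```

The prongs carry the whole load, with the grip within ≈1.3 mm of the saddle. Open slowly.

{"method": "jog_arm", "body": {
  "steps": [0,0,0,0,0,0,0.15,0,0,0,0,0,0,0.2,0,0,0,0,0,0,0.25,0,0,0,0,0,0,0.32,0,0,0,0,0,0,0.32,0,0,0,0,0,0,0.32]
}}

```text
clock: 17.8
tcp_pos: [527.0, -370.5, 215.0]
tcp_rot: [0.629, -0.313, 0.627, -0.337]
wrist_force: [0.5, 0.4, 0.1]
finger_gap: 0.32
```

Run:
```python
from h import *
goal(0,0,0,35)
p,d=env.camera("side");u,v=390,120
cv2.imwrite("pics/b14.png",cv2.resize(p[v:v+60,u:u+60,::-1],(600,600),interpolation=cv2.INTER_CUBIC))
```

```text
q [ 0.645  0.518 -0.564  1.839  1.08   1.046 -2.058] gap 0.31992730783273804 F [0.475 0.395 0.122] t 17.8
tcp [ 526.999 -370.501  215.007] grasp pt [ 526.778 -365.885  221.537] tooly [ 0.028 -0.577 -0.816] toolz [0.999 0.031 0.012]
dpos cm [-0.157  0.121  0.044] rotvec deg [ 0.256  0.708 -0.159]
grip in saddle frame 1.2262876390738588 1.4438404909778226 -0.4629355357265865 lean 35.28282215260562
```

View pics/b14.png

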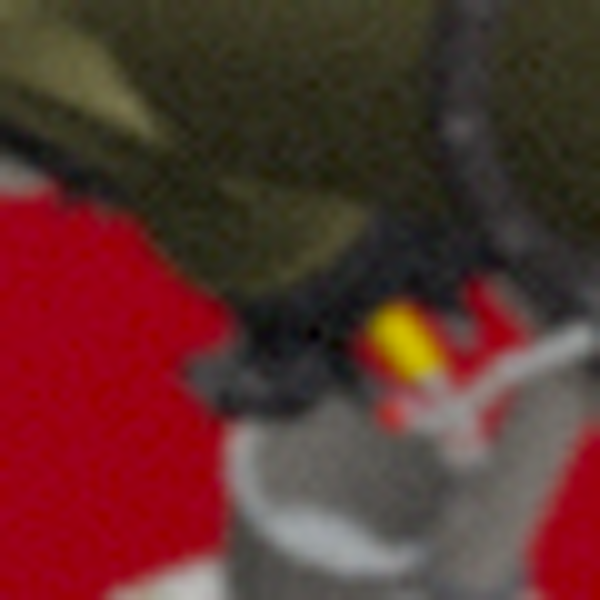

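Released: the wrist force is about zero and the wire stays in the hook. Retract along the tool axis.

{"method": "jog_arm", "body": {
  "steps": [0,0.58,0.82,0,0,0,0.32,0,0.58,0.82,0,0,0,0.32,0,0.87,1.22,0,0,0,0.32,0,0.87,1.22,0,0,0,0.32,0,1.15,1.63,0,0,0,0.32,0,1.15,1.63,0,0,0,0.32,0,1.15,1.63,0,0,0,0.32,0,1.15,2.5,0,0,0,0.32,0,1,3,0,0,0,0.32,0,1,3,0,0,0,0.32]
}}

```text
clock: 18.85
tcp_pos: [525.3, -264.5, 401.3]
tcp_rot: [0.63, -0.313, 0.625, -0.339]
wrist_force: [1.0, -0.5, 0.1]
finger_gap: 0.326
```

Run:
```python
from h import *
goal(0,0,0,35)
```

```text
q [ 0.554  0.315 -0.668  1.601  0.821  1.399 -1.825] gap 0.3256488304601486 F [ 0.957 -0.476  0.058] t 18.85
tcp [ 525.276 -264.54   401.325] grasp pt [ 525.04  -259.945  407.869] tooly [ 0.029 -0.574 -0.818] toolz [0.999 0.036 0.011]
dpos cm [  0.015 -10.475 -18.588] rotvec deg [ 0.085  0.629 -0.449]
grip in saddle frame -104.72125052214226 2.664816410385396 185.8694649285655 lean 35.10948005109246
```

Move left, out of the cameras' line, for a final check.

{"method": "jog_arm", "body": {
  "steps": [-0.3,3,1.5,0,0,0,0.32,-0.3,4,1,0,0,0,0.32,-0.3,4.5,0.5,2,0,2,0.32,-0.3,4.5,0,3,0,3,0.32,-0.3,4.5,0,3,0,3,0.32,-0.3,4.5,0,3,0,3,0.32,-0.3,4.5,0,3,0,3,0.32,0,4.5,0,3,0,3,0.32,0,3,0,0,0,3,0.32,0,0,0,0,0,0,0.32]
}}

```text
clock: 19.85
tcp_pos: [493.7, 133.9, 451.2]
tcp_rot: [0.615, -0.281, 0.496, -0.545]
wrist_force: [-0.4, 0.5, -0.2]
finger_gap: 0.322
```

Run:
```python
from h import *
goal(0,0,0,35)
ims=[]
for n,(u,v) in(("side",(395,120)),("top",(400,145))):
    ps=[]
    for k in range(3):
        p,d=env.camera(n);ps.append(p.astype(float))
    p=np.mean(ps,0).astype(np.uint8); np.savez(n+"_fin.npz",p=p,d=d)
    ims.append(cv2.resize(p[v:v+75,u:u+65,::-1],(400,462),interpolation=cv2.INTER_CUBIC))
    q=p.astype(int);m=(q[...,0]>140)&(q[...,1]>120)&(q[...,2]<100);m[:,:u]=0;m[:,u+60:]=0;m[:v]=0;m[v+60:]=0
    a,b=np.nonzero(m);c=(b.mean(),a.mean());print(n,len(a),c,"expected saddle",proj(n,SAD)[0],"at z226:",(onz(n,c,226)[0]-SAD)@np.c_[EX,EY])
cv2.imwrite("pics/fin.png",np.hstack(ims))
```

```text
q [ 0.172  0.244 -0.936  1.477  0.515  1.55  -1.952] gap 0.3221739587677348 F [-0.422  0.514 -0.195] t 19.85
tcp [493.735 133.937 451.153] grasp pt [492.168 135.916 458.744] tooly [ 0.196 -0.247 -0.949] toolz [0.916 0.392 0.087]
dpos cm [  3.169 -50.322 -23.571] rotvec deg [-18.028   1.131 -22.155]
grip in saddle frame -501.34606885547464 -19.141050002208505 236.74446775549285 lean 18.39686945381711
side 0 (np.float64(nan), np.float64(nan)) expected saddle [429.813 154.623] at z226: [nan nan]
top 27 (np.float64(436.037037037037), np.float64(180.14814814814815)) expected saddle [436.659 180.097] at z226: [-3.962 -1.547]<stdin>:11: RuntimeWarning: Mean of empty slice.
  ret = ret.dtype.type(ret / rcount)
```

View pics/fin.png

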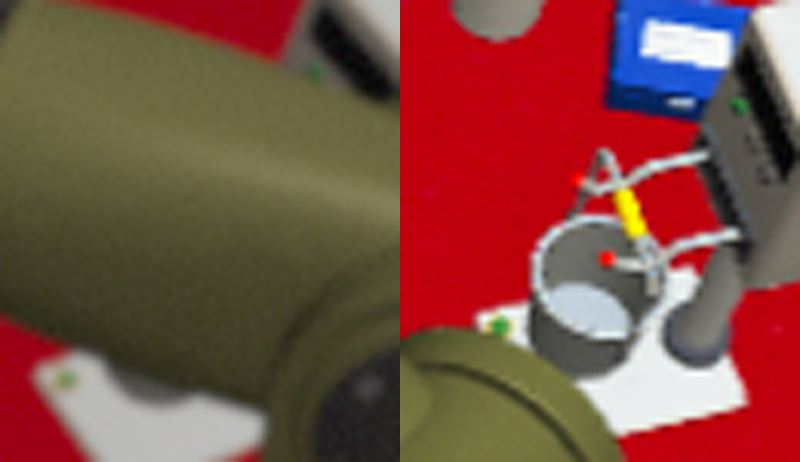

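Top view: the wire crosses both hooks (red tips at ≈(428.5,174.5) and (433.5,187)), the yellow grip at (436,180) is between them, and the pail hangs free below. I'll check its tilt and whether it is at rest.

Run:
```python
from h import *
for k in range(3):
    p,d=env.camera("top")
    P=cloud("top",d,415,450,170,210)
    m=(abs(P[...,2]-144)<7)&(np.hypot(P[...,0]-SAD[0],P[...,1]-SAD[1])<60)
    Q=P[m];A=np.c_[2*Q[:,:2],np.ones(len(Q))]
    s=np.linalg.lstsq(A,(Q[:,:2]**2).sum(1),rcond=None)[0]
    for _ in range(4):
        k=abs(np.hypot(*(Q[:,:2]-s[:2]).T)-np.sqrt(s[2]+s[:2]@s[:2]))<5
        B=Q[k];s=np.linalg.lstsq(np.c_[2*B[:,:2],np.ones(len(B))],(B[:,:2]**2).sum(1),rcond=None)[0]
    pl=np.linalg.lstsq(np.c_[B[:,:2]-s[:2],np.ones(len(B))],B[:,2],rcond=None)[0]
    print(len(B),"rim centre",(np.r_[s[:2],0]-SAD)@np.c_[EX,EY],"r",np.sqrt(s[2]+s[:2]@s[:2]),"z",pl[2],"slope",pl[:2])
cv2.imwrite("pics/full.png",p[:,:,::-1])
```

```text
74 rim centre [-0.036 -0.76 ] r 41.545602798893746 z 144.7894973621664 slope [-0.011 -0.002]
87 rim centre [ 0.611 -0.19 ] r 41.65859974127488 z 143.54455973769115 slope [-0.017 -0.019]
84 rim centre [ 0.313 -1.027] r 41.720722082477444 z 144.0986440256072 slope [0.005 0.006]
```

View pics/full.png

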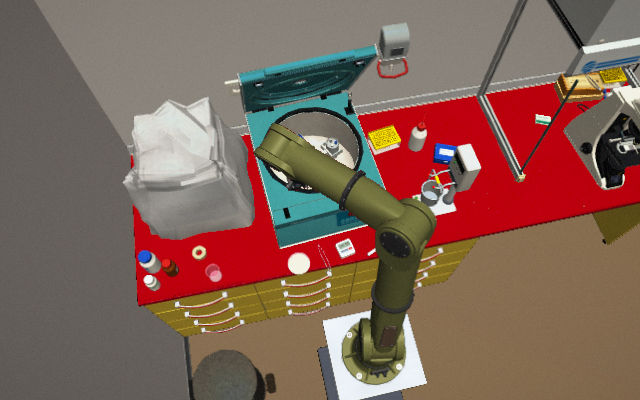

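The rim centre is directly below the saddle (within 1 mm) at z≈144, level and steady over three frames, and the arm is clear. Handing in.

```bash
python3 -c "
from bench import env
print(env.job_done()); print(env.read_state()['clock'])"
```

```text
the job is handed in; nothing more can be done
None
the job is handed in; nothing more can be done
```

The pail is hanging on the weighing stand by its upright bail, released and at rest. I handed the job in at about 20 s on the robot clock; no verdict was reported.

I gripped the yellow sleeve and swung the bail upright while the pail stood on the bench. Then I lifted the pail, carried it over the front of the centrifuge and came in from the stand's open front with the gripper leaning about 35°. After laying the wire in both hooks I opened the jaws and backed away.

**Last checks:**
- **Hanging position:** the top view shows the wire across both prongs with the yellow grip between them. The rim centre is within about 1 mm of the point below the saddle at z≈144, so the foot is about 64 mm above the bench.
- **Level and still:** the rim slope was under 0.03 rad and steady over three frames.
- **Released:** the wrist force was about zero after release, and the arm is well clear.

**Disagreements and gaps:**
- **Grip reading:** in the last top view the yellow patch put the grip about 4 mm in front of the saddle and 1.5 mm to the side. The arm pose at release put it 1 mm behind and 1.4 mm to the other side. Both are within the 15 mm allowed.
- **Side view:** the arm blocked the final side view of the stand, so that check rests on the top camera alone.
- **Jar:** the arm hid the jar in the last picture, so I did not re-check it; nothing passed near it. The petri dish and the beaker look where they were.

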